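# Seat the picture panel and screw its clamp home with the fingertips

## Robot

A 6-joint arm with a two-finger parallel gripper is mounted at the origin on the work surface. World frame = base frame: x ahead of the robot, y to its left, z up, the work surface at z = 0. Lengths are in m, angles in rad, forces in N, time in s.
With the tool pointing down it reaches from about 0.35 to 0.975 m from the base axis. Payload 4.9 kg.
Tool frame: the origin (TCP) lies at the very end of the fingers, on their centre line; the grasp point (between the pads) lies 19 mm behind it; z points along the fingers, x is the direction in which the jaws open and shut, and the axes are right-handed (so a half turn about z gives the same grasp; the last joint's range is limited). The gripper opens to 85 mm and grips with 20 to 120 N. Pads are 22 mm wide; open, the fingers measure 114 mm over their backs; the gripper's body (76 mm by 85 mm) begins 54 mm behind the grasp point. The pads swing forward as they close: fully open they stand 13 mm farther back than shut.
Start: joints at [-1.284, 0.053, 1.613, -0, 1.476, -0.119], TCP at [0.247, -0.574, 0.207] pointing down, gripper open.
Joint ranges: [-3.01, 3.01], [-1.01, 2.22], [0.06, 2.58], [-1.02, 4.17], [0.09, 2.62], [-3.14, 3.14]. Speed limits (rad/s): [2.57, 2.57, 3.14, 3.14, 3.14, 3.14].

## Interface

Orientations are given as a rotation vector (axis times angle).
In Python, from station import monitor, imaging, ticket gives the robot as it stands.
- The arm moves only by the tool step_arm, never from a script. Its argument "targets" is one flat list of numbers, 4 for each row, row after row: the shift along the tool's x, y, z in m, then the turn about the tool's z in rad. In form: [tx, ty, tz, roll, tx, ty, tz, roll, ...]. A call has 1 to 12 rows; each row is the pose to reach, as a shift and turn from the pose measured when the call began, along the tool's axes at that moment; what a row does not reach only later rows make up. A row lasts 1/12 s, in which the tool goes at most 41.7 mm and 7.16 degrees, less where a joint would pass 70% of its speed; a pose out of reach is approached as far as the arm can. A call with a gripper value outside its range is refused whole. "grip" is the finger opening in m, from 0 to 0.0854, set as the call begins (left out, the last holds). The fingers move at their own pace and stop on an object; "force" is the grip in N (left out, the last holds). Time passes only in rows, so rows that repeat a pose let the fingers close. It gives the time, the measured TCP pose, the force and the opening at its end, in the units of the state.
- monitor.get_obs(): the state, without advancing time (a new reading comes with each control period).
- imaging.get_image(name): name is "side" or "top"; returns a dict with "color" (384x512x3 uint8, red, green, blue), "depth" (384x512 float32, m along the optical axis (not along the pixel's ray), 0 where there is no reading), "fov_y" (degrees; the focal length in pixels is half the picture's height over the tangent of half this angle, whatever the lens; pixels are square), "cx", "cy" (the principal point, pixels), "k1" (the pictures are not rectified: a ray, as slopes to the right and down, at radius r is drawn at 1 + k1 r^2 times it, then the intrinsics apply), "R" (3x3) and "t" (3): a world point X has camera coordinates R X + t. Camera axes: x right, y down, z forward; pixel columns grow to the right and rows downward; lengths in m; the calibration is good to about 2 mm. A picture is of the moment at which its call begins.
- ticket.finish_job(): hands the job in, once; it reports no verdict.
Trained networks look in a picture, given as the dict that the camera call returned (one of the last four; its "shot" number tells which), for a name from the list of things; names that differ only in an ending like _2 or _b are one class to them, and where a whole thing is asked for, a point or a joint stands for the part that bears it (a point fixed in the world has none). Each returns a list of dicts, best first, with "score" (0 to 1); they miss things now and then, are a little off and sometimes report something else, mostly with a low value. They report only what shows in the picture. A call takes as long as a camera call. They do not tell look-alikes from the thing itself.
- imaging.search_frame(name, picture): "uv" ([column, row] in pixels, amid what is visible of it).
- imaging.mark_of(name, picture): "uv" ([column, row] in pixels: a listed point, or the origin of a listed thing).
The state is a dict: "t": time; "q": joint angles; "dq": joint speeds; "effort": joint torques, N m; "tool_pos": TCP position; "tool_rot": TCP orientation; "contact_force": force on the tool from outside, world axes, zero at the start; "wrist_torque": the same for the moment, N m; "opening": finger opening in m.
Only numpy, scipy, OpenCV 4.12 (cv2) and the standard library are available. Lean on these libraries where they do the work, as an engineer would, in place of code of your own. Each camera call takes 0.05 s, during which the arm holds its last target.

## Task

At the calligrapher's stall, push the loose picture panel along its guides with a fingertip until it sits fully against the end stop of the clamping jig, then turn the loose wing screw clockwise with fingertip strokes on its wings until it stops and the panel is clamped. Only push: do not pinch or force the wing screw, do not lift or tip the panel, and leave the ink jar, brass paperweight, red pen case and eraser where they stand.

Things in the scene. Friction and masses are not known exactly. Their poses are not given: they have to be found in the camera images.
- jig: Wooden clamping jig, fixed. Origin on the table top; jig axes used below, z up. Base board x -75..85, y -170..100 mm, top at z 12. Two dark guide strips along y (-150..90), tops at z 20, inner faces at x -53 and 53 mm; the panel slides between them towards +y to the end stop. The wing screw's vertical axis is at x 18, y 40 mm; the space on its -x and both y sides is free above z 70.
- bracket_top (a point): Middle of the near top edge of the green bracket's upright (jig x 56, y 40, z 108 mm). Its flat near face is 38 mm from the screw axis, y 15..65: no room for a finger to pass the screw on that +x side, so stroke round the other side, lift, go back. Under the screw: boss 36 mm wide, top at z 70 mm, on an arm from the upright, underside at z 50.
- end_stop (a point): Middle of the face of the end stop (jig x 0, y 80, z 19 mm), the face that the panel must meet. The stop's top is at z 26 mm.
- panel: Loose wooden picture panel with an ink drawing, 100 (x) by 160 (y) by 14 mm, about 0.16 kg, flat on the jig's base board between the guides (3 mm play each side). Origin at the centre of its underside, axes nearly the jig's. Starts drawn out 55 to 80 mm to jig -y. Fully home its origin is at jig x 0, y 0, z 12 mm, its top at z 26; it passes under the raised screw foot.
- panel_outer_edge (a point): Middle of the panel's outer edge face (panel y -80 mm, mid thickness), the one to push on, towards jig +y.
- panel_inner_edge (a point): Middle of the panel's inner edge face (panel y +80 mm), the one that meets the end stop.
- screw_top (a point): Centre of the top of the wing screw's hub, on its axis. Hub 22 mm in diameter, 28 mm high. Two opposite wings, 6 mm thick, reach from the hub to 34 mm from the axis; they span from 26 mm to 4 mm below this point. About 112 mm above the table when home, up to 6 mm more when loose. The point's x axis points along the red-tipped wing.
- red_wing (a point): Tip of the red-tipped wing (the other wing is dark), 34 mm from the axis at mid height of the wing, 15 mm below the hub's top. When the screw is fully home this wing points along jig +y, towards the end stop.
- thumbscrew (a joint): Angle of the wing screw, rad. Grows as it is turned clockwise seen from above (tightening); it starts between 0 and 2.0 and stops hard at 7.5 (fully home). It sinks 5 mm a turn. It turns with about 0.04 N m of friction (2 N on a wing) and stays where it is left. Pushing it with over 30 N counts as forcing.
- spindle: The sinking screw assembly: brass foot 18 mm in diameter under the wing screw, carrying the wing screw itself. Origin on the axis, at the foot's underside; it meets the panel's top (z 26 mm) when home.
- ink_jar: Bystander: amber ink jar, 44 mm in diameter, 50 mm high, loose, on the far side of the jig. Origin at the centre of its underside.
- paperweight: Bystander: brass paperweight with a knob, 48 mm in diameter, 32 mm high, loose, beyond the end stop. Origin at the centre of its underside.
- pen_case: Bystander: red pen case, 36 by 150 (y) by 22 mm, loose, on the robot's side of the jig. Origin at the centre of its underside.
- eraser: Bystander: white eraser, 24 by 50 by 16 mm, loose, on the far side of the jig. Origin at the centre of its underside.
Things that resemble listed ones, but are neither listed nor needed, are in the scene too. Of the things that look like the panel, the middle-sized one is meant.

How it is judged:
On the way, in this order (a step that is already met when the one before it is completed fails the run):
1. the panel is pushed fully against the end stop, within 3 mm, while the screw is still loose (y of panel_inner_edge in the frame of jig above 0.077 m and value of joint thumbscrew below 6.8 rad), for 0.1 s.
2. the wing screw is turned home onto the seated panel (y of panel_inner_edge in the frame of jig above 0.076 m and value of joint thumbscrew above 7.3 rad), for 0.1 s.
At the end, for the whole second after the job is handed in: The panel lies flat and at rest within 4 mm of the end stop, the wing screw is within 0.2 rad of its hard stop (7.5 rad), and its foot presses on the panel (all of step 2 and z of panel in the frame of jig below 0.015 m and angle between panel's own z axis and vertical below 0.05 rad and linear speed of panel below 0.01 m/s and contact force between spindle and panel above 0.2 N); the robot touches nothing.
It fails at once if the panel is lifted or tipped (z of panel in the frame of jig above 0.02 m or angle between panel's own z axis and vertical above 0.12 rad).
It fails at once if the wing screw is pinched or forced (more than 30 N from the fingers) (contact force between the fingers and spindle above 30 N).
It fails at once if the ink jar, paperweight, pen case or eraser is disturbed (moved more than 15 mm) (distance of any of ink_jar, paperweight, pen_case, eraser from where it was at the start of the episode above 0.015 m).
It also fails if it takes over 58 s, if anything falls off the work surface, if the arm or the gripper's body presses on something with over 40 N, if the wrist force passes 120 N, or if a joint passes its speed limit or range.

## Working session

There is one attempt and no reset: what is moved stays moved. The work goes in short steps, Python scripts to look and compute and a tool call to move; the robot and the scene stay as the last step left them, time stands still between calls to the robot, and variables do not carry over. Pictures are saved under pics/ and viewed, and the job is handed in when it is done.

Besides the shell and the picture viewer there is one more tool, called after "Call:" by a JSON object that holds its "op" and its "data". step_arm: Moves the arm, as the interface text tells. Its arguments: {"type":"object","properties":{"targets":{"type":"array","items":{"type":"number"}},"grip":{"type":"number"},"force":{"type":"number"}},"required":["targets"]}

```bash
ls -la; mkdir -p pics; cat > h.py <<'E'
import numpy as np, cv2, pickle
from station import monitor, imaging, ticket
def K(p):
    h=p["color"].shape[0]; f=h/2/np.tan(np.radians(p["fov_y"])/2)
    return f
def ray(p,uv):
    f=K(p); d=np.array([(uv[0]-p["cx"])/f,(uv[1]-p["cy"])/f]); s=d.copy()
    for _ in range(30):
        s=d/(1+p["k1"]*(s@s))
    return np.array([s[0],s[1],1.0])
def proj(p,X):
    c=p["R"]@np.asarray(X)+p["t"]; s=c[:2]/c[2]; s=s*(1+p["k1"]*(s@s)); f=K(p)
    return np.array([f*s[0]+p["cx"],f*s[1]+p["cy"]])
def onz(p,uv,z):
    r=p["R"].T@ray(p,uv); o=-p["R"].T@p["t"]; return o+r*(z-o[2])/r[2]
def dep(p,uv,w=1):
    u,v=int(round(uv[0])),int(round(uv[1])); D=p["depth"][max(v-w,0):v+w+1,max(u-w,0):u+w+1]; D=D[D>0]
    if len(D)==0: return None
    return p["R"].T@(ray(p,uv)*np.median(D)-p["t"])
def get(n): 
    p=imaging.get_image(n); 
    for k in("R","t"): p[k]=np.array(p[k])
    return p
def tri(p1,a,p2,b):
    A=[];B=[]
    M=np.zeros((3,3));v=np.zeros(3)
    for p,uv in((p1,a),(p2,b)):
        r=p["R"].T@ray(p,uv); r/=np.linalg.norm(r); o=-p["R"].T@p["t"]; P=np.eye(3)-np.outer(r,r); M+=P; v+=P@o
    return np.linalg.solve(M,v)
def save(p,n,s=1.5):
    cv2.imwrite("pics/"+n,cv2.resize(p["color"][:,:,::-1],None,fx=s,fy=s,interpolation=cv2.INTER_CUBIC))
E
python3 - <<'E'
from h import *
np.set_printoptions(precision=4,suppress=True)
print(monitor.get_obs())
names="jig bracket_top end_stop panel panel_outer_edge panel_inner_edge screw_top red_wing spindle ink_jar paperweight pen_case eraser".split()
for c in("side","top"):
    p=get(c); save(p,c+"0.png"); pickle.dump(p,open(c+"0.pkl","wb")); print(c,p["fov_y"],p["cx"],p["cy"],p["k1"],-p["R"].T@p["t"])
    for n in names:
        for d in imaging.mark_of(n,p)[:4]:
            print(n,np.array(d["uv"]),round(d["score"],2),dep(p,d["uv"]))
E
```

```text
total 12
drwxr-xr-x  3 agent agent 4096 Dec  6 22:33 .
drwxr-xr-x 23 root  root  4096 Dec  6 22:33 ..
drwxr-xr-x  2 agent agent 4096 Dec  6 22:33 pics
{'t': 0.0, 'q': array([-1.284 ,  0.0534,  1.6143,  0.    ,  1.476 , -0.119 ]), 'dq': array([ 0.0004, -0.0012, -0.0012,  0.0015, -0.0006, -0.0009]), 'effort': array([ -0.0008, -39.3678, -37.0176,  -0.0001,   0.0071,  -0.    ]), 'tool_pos': array([ 0.2465, -0.5736,  0.2054]), 'tool_rot': array([-2.6224,  1.7275,  0.0024]), 'contact_force': array([ 0.4489, -0.1628,  0.335 ]), 'wrist_torque': array([ 0.0242, -0.0021, -0.006 ]), 'opening': 0.08513472558471036}
side 50.600584675201574 250.55641677709338 185.971633130335 -0.147285710715954 [0.0698 0.5738 0.7441]
jig [249.1 201. ] 0.58 [ 0.523  -0.0095  0.0211]
bracket_top [223.2 170.4] 0.97 [0.583  0.0161 0.1087]
bracket_top [280.7 165.1] 0.75 [ 0.5473 -0.187   0.0122]
end_stop [238.5 220.1] 0.65 [0.4994 0.0624 0.0265]
panel [292.5 144. ] 0.87 [ 0.577  -0.2937  0.0113]
panel [267.9 191.5] 0.73 [ 0.5011 -0.0603  0.0293]
panel_outer_edge [307.6 145.7] 0.96 [ 0.5377 -0.3176  0.009 ]
panel_outer_
[... 1472 characters left out ...]
r_edge [312.  293.1] 0.78 [ 0.3448 -0.1351  0.0193]
panel_inner_edge [251.2 209.4] 0.74 [ 0.5202 -0.0086  0.0147]
panel_inner_edge [387.9 150.2] 0.64 [ 0.6534 -0.3112  0.0003]
panel_inner_edge [179.9 199. ] 0.37 [0.5414 0.1436 0.0258]
screw_top [238.8 197. ] 0.53 [0.5339 0.0143 0.1097]
screw_top [259.3 207.8] 0.37 [ 0.5223 -0.0259  0.0267]
red_wing [225.1 185.4] 0.76 [0.5718 0.0476 0.019 ]
red_wing [237.1 178.6] 0.68 [0.5736 0.0186 0.0894]
spindle [241.5 200.1] 0.51 [0.5279 0.009  0.1092]
ink_jar [302.9 147.4] 0.91 [ 0.6469 -0.1173  0.051 ]
paperweight [181.7 200.9] 0.63 [0.5382 0.1409 0.0185]
pen_case [233.9 279.3] 0.78 [0.3728 0.0272 0.0226]
eraser [245.7 147.9] 0.85 [0.6553 0.0034 0.0159]
```

View pics/top0.png

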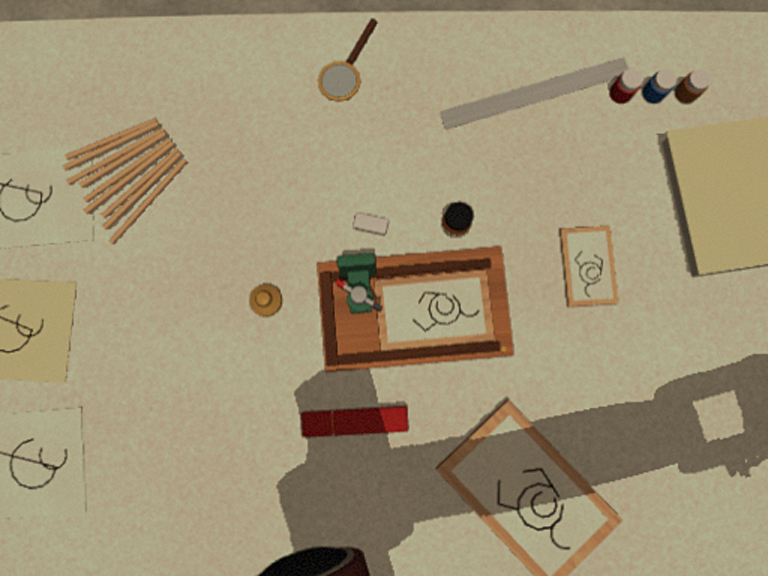

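View pics/side0.png

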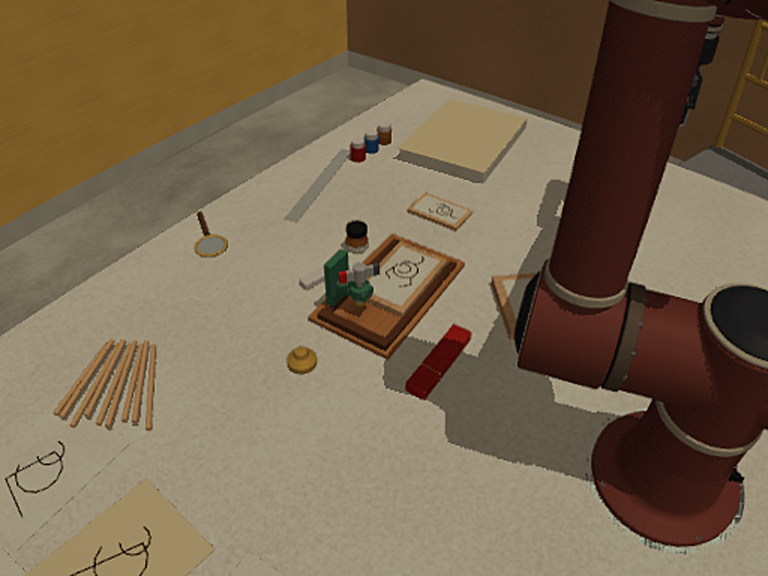

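```bash
python3 - <<'E'
from h import *
for c,(x,y,w,h) in(("top",(180,140,180,110)),("side",(180,120,160,130))):
    p=pickle.load(open(c+"0.pkl","rb")); q=dict(color=p["color"][y:y+h,x:x+w]); save(q,c+"0crop.png",4.4)
E
```

```text
(no output)
```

View pics/top0crop.png

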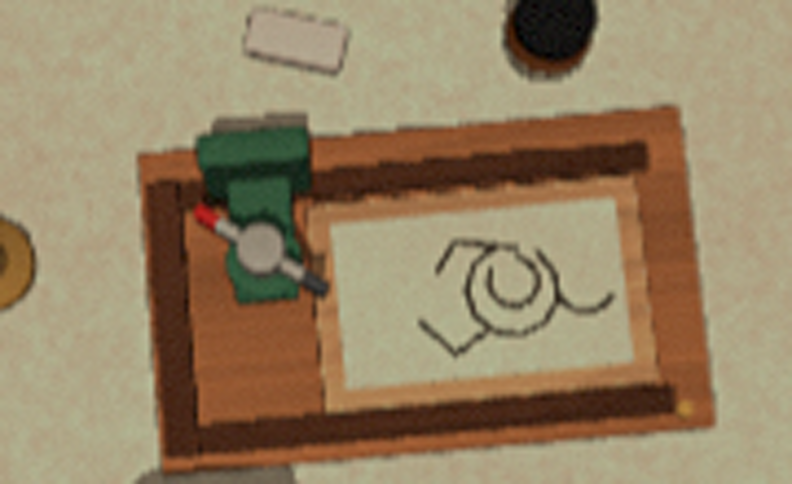

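View pics/side0crop.png

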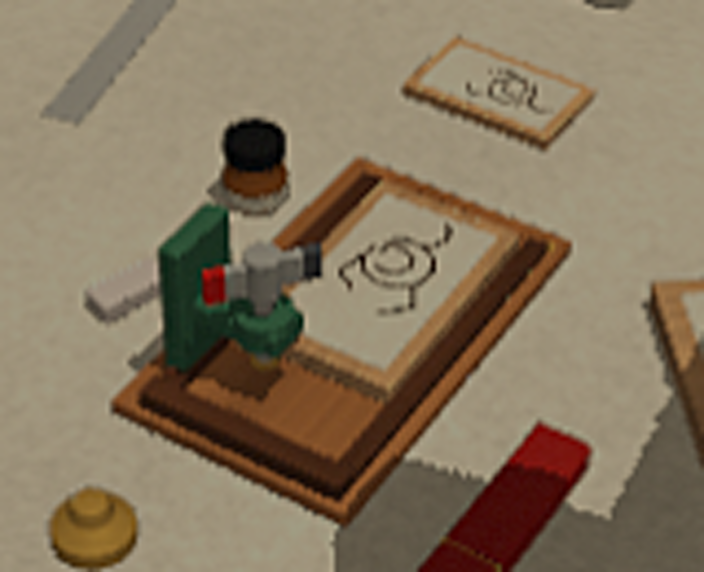

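The panel look-alikes in the top picture (512×384 px) are a small panel on the table at (392,179), a large one at (351,329) and one lying between the guides in the jig at (288,208). I choose the middle-sized one in the jig. The crops confirm it, and show the red wing at about (227,189) and the dark wing at about (252,205). Next I fit the jig pose.

```bash
cat > fit.py <<'E'
from h import *
from scipy.optimize import least_squares
np.set_printoptions(precision=4,suppress=True)
P={c:pickle.load(open(c+"0.pkl","rb")) for c in("top","side")}
J=np.array([[85,100,12],[85,-170,12],[-75,-170,12],[-75,100,12]])/1e3
obs={"top":np.array([[138,155],[678,107],[714,425],[163,468]])/4.4+[180,140],
"side":np.array([[113,403],[363,157],[570,247],[342,516]])/4.4+[180,120]}
def w(q,X): c,s=np.cos(q[2]),np.sin(q[2]); return np.array([q[0]+c*X[0]-s*X[1],q[1]+s*X[0]+c*X[1],X[2]])
for cams in(["top"],["side"],["top","side"]):
    r=least_squares(lambda q:np.concatenate([proj(P[c],w(q,x))-o for c in cams for x,o in zip(J,obs[c])]),[.52,-.02,.08])
    print(cams,r.x,np.degrees(r.x[2]),r.fun)
q=r.x
for n,X in(("screw_top",[18,40,117]),("bracket",[56,40,108]),("stop",[0,80,19])):
    print(n,w(q,np.array(X)/1e3),[proj(P[c],w(q,np.array(X)/1e3)) for c in P])
# wing tips from top: z ~ .102
p=P["top"]
hub=onz(p,np.array([262,248])/4.4+[180,140],.117);rt=onz(p,np.array([203,213])/4.4+[180,140],.108);dk=onz(p,np.array([320,287])/4.4+[180,140],.108)
inv=lambda X:np.array([[np.cos(q[2]),np.sin(q[2])],[-np.sin(q[2]),np.cos(q[2])]])@(X[:2]-q[:2])
for n,X in(("hub",hub),("red",rt),("dark",dk)): print(n,inv(X))
d=inv(rt)-inv(dk); print("red dir deg in jig",np.degrees(np.arctan2(d[1],d[0])))
# panel edges at z 26 in top
for n,c in(("in-hi",(305,208)),("in-lo",(328,412)),("out-hi",(632,180)),("out-lo",(655,380))):
    print(n,inv(onz(p,np.array(c)/4.4+[180,140],.026)))
np.save("jig.npy",q)
E
python3 fit.py
```

```text
['top'] [ 0.5217 -0.0277  0.0845] 4.839776244064573 [-0.3453 -1.1152  0.4555 -0.7556  0.5635  0.4522 -0.6852  1.2948]
['side'] [ 0.5177 -0.0258  0.0757] 4.339594322779439 [-1.0735 -0.6321 -0.6129  0.0435  1.1984 -0.5691  0.4867  0.6917]
['top', 'side'] [ 0.5205 -0.0275  0.0819] 4.695076018516022 [-0.3928 -0.6648  0.4612  0.      0.3794  1.2598 -0.9212  1.7813 -1.3816
 -1.2567 -1.4411 -0.6128  0.3925 -1.4979  0.2936 -0.2853]
screw_top [0.5351 0.0139 0.117 ] [array([238.8439, 195.8159]), array([239.0276, 175.2418])]
bracket [0.573 0.017 0.108] [array([237.5148, 177.1801]), array([226.0992, 172.4369])]
stop [0.5139 0.0523 0.019 ] [array([222.6592, 212.1389]), array([236.5477, 217.1111])]
hub [0.0168 0.0387]
red [0.0358 0.0637]
dark [-0.0011  0.015 ]
red dir deg in jig 52.78486673405621
in-hi [0.0477 0.0189]
in-lo [-0.0515  0.0159]
out-hi [ 0.0482 -0.14  ]
out-lo [-0.0491 -0.1409]
```

```bash
cat > mv.py <<'E'
from h import *
from scipy.spatial.transform import Rotation as Ro
np.set_printoptions(precision=4,suppress=True)
q=np.load("jig.npy"); q[2]=0.083; q[0]=.5208
def w(X): c,s=np.cos(q[2]),np.sin(q[2]); return np.array([q[0]+c*X[0]-s*X[1],q[1]+s*X[0]+c*X[1],X[2]])
def inv(X): c,s=np.cos(q[2]),np.sin(q[2]); d=np.array(X[:2])-q[:2]; return np.array([c*d[0]+s*d[1],-s*d[0]+c*d[1]])
def state():
    o=monitor.get_obs(); R=Ro.from_rotvec(o["tool_rot"]).as_matrix()
    yaw=np.degrees(np.arctan2(R[1,0],R[0,0]))
    print("t",round(o["t"],2),"pos",o["tool_pos"],"yaw",round(yaw,1),"jig xy",inv(o["tool_pos"]),"jigyaw",round(yaw-np.degrees(q[2]),1),"tilt",R[:2,2],"F",o["contact_force"],"op",round(o["opening"],4),"q",o["q"])
    return o,R,yaw
def to(X,jyaw,jig=True):
    """target jig position (m), jig yaw of tool x (deg) -> tool shift, roll"""
    o,R,yaw=state(); T=w(np.array(X)) if jig else np.array(X)
    d=R.T@(T-o["tool_pos"]); r=-(jyaw+np.degrees(q[2])-yaw); 
    return d,np.radians(r),r
E
python3 - <<'E'
from mv import *
for X in([0,-.175,.10],[0,-.175,.019]): print(X,w(X),to(X,-90))
E
```

```text
t 1.4 pos [ 0.2467 -0.5742  0.2066] yaw -66.7 jig xy [-0.3185 -0.5222] jigyaw -71.5 tilt [-0.  0.] F [-0.4978 -0.2441 -0.071 ] op 0.0857 q [-1.284   0.0527  1.6129  0.      1.476  -0.119 ]
[0, -0.175, 0.1] [ 0.5353 -0.2019  0.1   ] (array([-0.2282, -0.4122,  0.1066]), np.float64(0.32280752717923294), np.float64(18.49550890242466))
t 1.4 pos [ 0.2467 -0.5742  0.2066] yaw -66.7 jig xy [-0.3185 -0.5222] jigyaw -71.5 tilt [-0.  0.] F [-0.4978 -0.2441 -0.071 ] op 0.0857 q [-1.284   0.0527  1.6129  0.      1.476  -0.119 ]
[0, -0.175, 0.019] [ 0.5353 -0.2019  0.019 ] (array([-0.2282, -0.4122,  0.1876]), np.float64(0.32280752717923294), np.float64(18.49550890242466))
```

Call:
{"op": "step_arm", "data": {"targets": [-0.015, -0.027, 0.004, 0.03, -0.034, -0.061, 0.01, 0.06, -0.053, -0.096, 0.02, 0.09, -0.072, -0.13, 0.03, 0.12, -0.091, -0.165, 0.04, 0.15, -0.11, -0.2, 0.05, 0.18, -0.13, -0.235, 0.06, 0.21, -0.15, -0.27, 0.07, 0.24, -0.17, -0.306, 0.08, 0.27, -0.19, -0.342, 0.08, 0.29, -0.21, -0.378, 0.08, 0.31, -0.228, -0.412, 0.08, 0.323], "grip": 0, "force": 20}}

```text
t: 2.4
tool_pos: [0.5362, -0.1999, 0.1265]
tool_rot: [-2.311, 2.128, 0.0]
contact_force: [0.8, -0.5, -0.2]
opening: -0.0001
```

```bash
python3 - <<'E'
from mv import *
for X in([0,-.173,.05],[0,-.173,.019],[0,-.156,.019],[0,-.0955,.019]): print(X,to(X,-90))
p=get("top"); save(dict(color=p["color"][120:290,160:420]),"top1.png",3)
E
```

```text
t 2.4 pos [ 0.5362 -0.1999  0.1265] yaw -85.3 jig xy [ 0.001  -0.1731] jigyaw -90.0 tilt [-0.      0.0002] F [ 0.7761 -0.4765 -0.1829] op -0.0001 q [-0.487  -0.0094  1.8128  0.0001  1.3383  1.0014]
[0, -0.173, 0.05] (array([-0.0001,  0.001 ,  0.0765]), np.float64(-0.0005991172562097019), np.float64(-0.03432689021427393))
t 2.4 pos [ 0.5362 -0.1999  0.1265] yaw -85.3 jig xy [ 0.001  -0.1731] jigyaw -90.0 tilt [-0.      0.0002] F [ 0.7761 -0.4765 -0.1829] op -0.0001 q [-0.487  -0.0094  1.8128  0.0001  1.3383  1.0014]
[0, -0.173, 0.019] (array([-0.0001,  0.001 ,  0.1075]), np.float64(-0.0005991172562097019), np.float64(-0.03432689021427393))
t 2.4 pos [ 0.5362 -0.1999  0.1265] yaw -85.3 jig xy [ 0.001  -0.1731] jigyaw -90.0 tilt [-0.      0.0002] F [ 0.7761 -0.4765 -0.1829] op -0.0001 q [-0.487  -0.0094  1.8128  0.0001  1.3383  1.0014]
[0, -0.156, 0.019] (array([-0.0171,  0.001 ,  0.1075]), np.float64(-0.0005991172562097019), np.float64(-0.03432689021427393))
t 2.4 pos [ 0.5362 -0.1999  0.1265] yaw -85.3 jig xy [ 0.001  -0.1731] jigyaw -90.0 tilt [-0.      0.0002] F [ 0.7761 -0.4765 -0.1829] op -0.0001 q [-0.487  -0.0094  1.8128  0.0001  1.3383  1.0014]
[0, -0.0955, 0.019] (array([-0.0776,  0.0011,  0.1075]), np.float64(-0.0005991172562097019), np.float64(-0.03432689021427393))
```

View pics/top1.png

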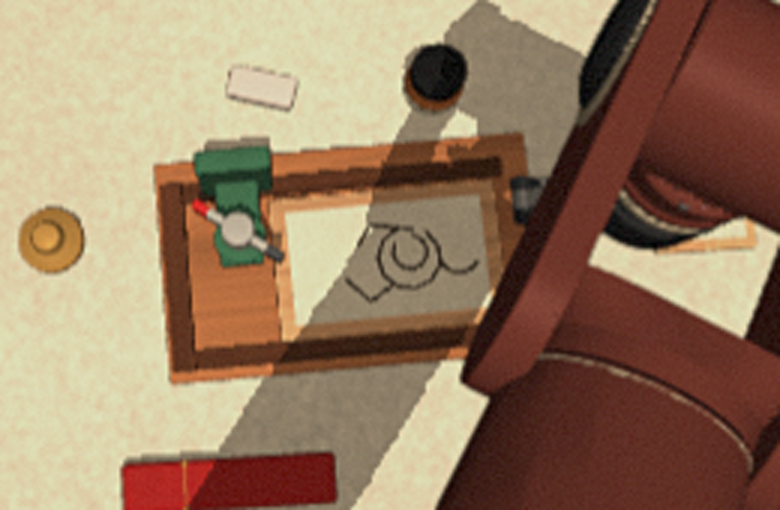

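```bash
python3 - <<'E'
from mv import *
p=pickle.load(open("top0.pkl","rb"))
o=monitor.get_obs()
for dz in(0,.03,.07): print(proj(p,o["tool_pos"]+[0,0,dz]))
print((proj(p,o["tool_pos"])-[160,120])*3)
p=get("side"); u=proj(p,o["tool_pos"]); print(u); save(dict(color=p["color"][80:250,180:410]),"side1.png",3)
E
```

```text
[349.6585 192.5522]
[353.3043 190.0882]
[358.6276 186.4892]
[568.9755 217.6565]
[286.9677 131.426 ]
```

View pics/side1.png

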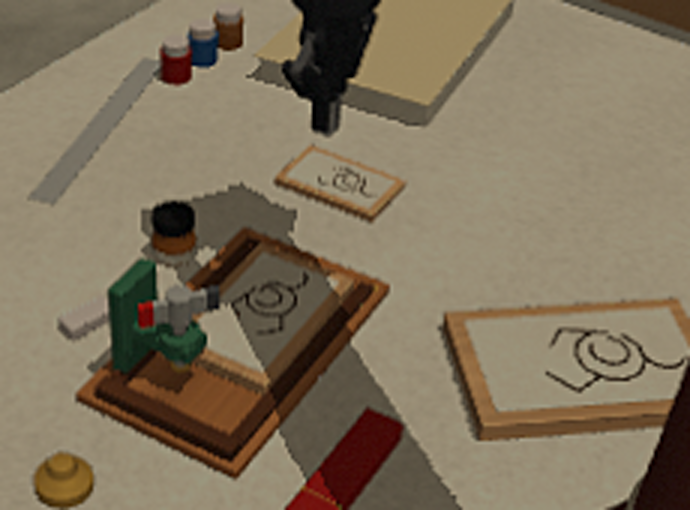

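```bash
python3 - <<'E'
from mv import *
p=get("side"); D=p["depth"]
o,R,y=state()
for v in range(100,134,2):
    row=[]
    for u in range(280,296,2):
        X=dep(p,(u,v),0); row.append("none" if X is None else "%4d,%4d,%4d"%tuple(X*1000))
    print(v,row)
save(dict(color=p["color"][80:150,250:330]),"side2.png",8)
E
```

```text
t 2.55 pos [ 0.5365 -0.1999  0.1267] yaw -85.0 jig xy [ 0.0014 -0.1732] jigyaw -89.7 tilt [ 0.0002 -0.0001] F [-0.721  -0.2424 -0.8125] op -0.0 q [-0.4866 -0.009   1.8119 -0.      1.3384  0.9967]
100 [' 535,-146, 246', ' 531,-147, 247', ' 527,-150, 247', ' 534,-171, 235', ' 529,-172, 236', ' 525,-175, 236', ' 525,-184, 232', ' 519,-184, 234']
102 [' 531,-139, 245', ' 526,-141, 246', ' 522,-143, 247', ' 525,-157, 239', ' 536,-184, 223', ' 528,-181, 227', ' 526,-187, 224', ' 518,-182, 230']
104 [' 529,-137, 241', ' 523,-137, 243', ' 519,-139, 244', ' 520,-150, 238', ' 536,-184, 217', ' 528,-181, 221', ' 523,-183, 222', ' 519,-184, 223']
106 [' 533,-143, 231', ' 525,-140, 236', ' 518,-138, 239', ' 521,-152, 231', ' 523,-164, 226', ' 529,-184, 214', ' 525,-186, 214', ' 524,-195, 210']
108 [' 536,-148, 222', ' 530,-149, 224', ' 523,-146, 228', ' 522,-154, 225', ' 521,-162, 221', ' 532,-190, 204', ' 524,-185, 209', ' 524,-196, 204']
110 [' 542,-159, 209', ' 541,-166, 206', ' 527,-153, 217', ' 522,-155, 219', ' 522,-164, 214', ' 523,-176, 208', ' 524,-186, 203', ' 523,-194, 200']
112 [' 721
[... 928 characters left out ...]
68,-384,  -1', ' 663,-387,   0', ' 536,-192, 153', ' 532,-195, 153', ' 526,-195, 156', ' 642,-404,  -1']
126 [' 671,-365,   0', ' 666,-369,   0', ' 659,-369,   2', ' 654,-374,   2', ' 650,-380,   0', ' 645,-383,   1', ' 638,-385,   3', ' 636,-395,  -1']
128 [' 665,-355,   0', ' 660,-360,   0', ' 653,-361,   1', ' 649,-367,   0', ' 645,-372,   0', ' 638,-374,   1', ' 635,-381,  -1', ' 632,-388,  -4']
130 [' 656,-343,   1', ' 645,-337,  10', ' 639,-339,  11', ' 634,-344,  10', ' 630,-349,  10', ' 634,-368,  -2', ' 627,-369,   0', ' 622,-372,   0']
132 [' 646,-327,   7', ' 639,-328,   9', ' 633,-330,  11', ' 628,-334,  10', ' 622,-336,  12', ' 619,-344,   9', ' 614,-347,   9', ' 615,-362,   1']
```

View pics/side2.png

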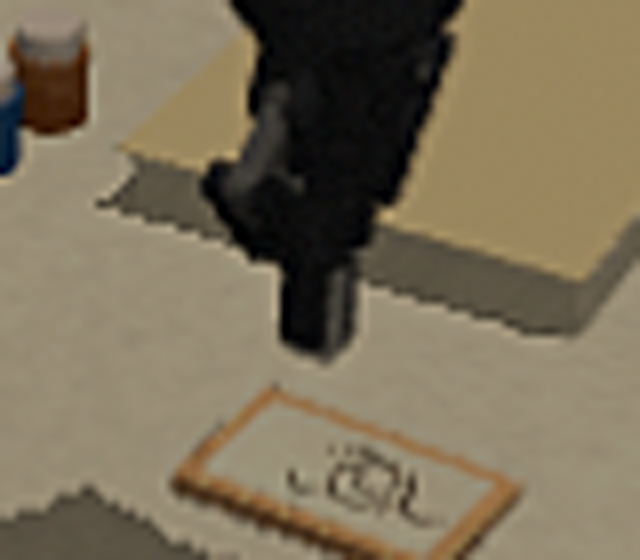

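Call:
{"op": "step_arm", "data": {"targets": [0.0, 0.001, 0.02, 0.0, 0.0, 0.001, 0.045, 0.0, 0.0, 0.001, 0.065, 0.0, 0.0, 0.001, 0.077, 0.0, 0.0, 0.001, 0.077, 0.0]}}

```text
t: 2.97
tool_pos: [0.5327, -0.1997, 0.0462]
tool_rot: [2.314, -2.123, -0.009]
contact_force: [-0.1, 1.6, -0.7]
opening: -0.0001
```

```bash
python3 - <<'E'
from mv import *
p=get("side"); pickle.dump(p,open("side3.pkl","wb"))
o,R,y=state()
print("tcp px",proj(p,o["tool_pos"]), "near edge bottom", proj(p,o["tool_pos"]+[0,.0145,0]))
for v in range(120,172,2):
    row=[]
    for u in range(278,296,2):
        X=dep(p,(u,v),0); row.append("none" if X is None else "%4d,%4d,%4d"%tuple(X*1000))
    print(v,row)
save(dict(color=p["color"][100:200,230:340]),"side3.png",6)
E
```

```text
t 3.02 pos [ 0.5341 -0.2002  0.0482] yaw -85.1 jig xy [-0.0011 -0.1732] jigyaw -89.8 tilt [-0.0028  0.0013] F [-0.1683 -0.3605 -0.5668] op -0.0002 q [-0.489   0.0774  1.8651 -0.0002  1.2022  0.9956]
tcp px [287.9466 154.6044] near edge bottom [285.0375 157.1327]
120 [' 697,-391,   0', ' 692,-394,   0', ' 533,-157, 184', ' 531,-162, 182', ' 524,-161, 186', ' 520,-164, 186', ' 519,-173, 182', ' 521,-185, 175', ' 514,-183, 179']
122 [' 689,-379,   0', ' 684,-383,   0', ' 534,-159, 176', ' 530,-162, 177', ' 523,-161, 180', ' 520,-164, 180', ' 519,-173, 176', ' 518,-182, 171', ' 513,-183, 173']
124 [' 681,-367,   1', ' 679,-376,  -1', ' 532,-156, 173', ' 526,-156, 175', ' 522,-160, 175', ' 520,-165, 174', ' 520,-175, 168', ' 520,-185, 163', ' 513,-183, 167']
126 [' 677,-362,  -1', ' 672,-366,  -1', ' 527,-149, 172', ' 524,-154, 171', ' 528,-169, 162', ' 520,-166, 167', ' 519,-174, 163', ' 519,-185, 157', ' 513,-184, 160']
128 [' 535,-143, 167', ' 530,-145, 167', ' 527,-150, 166', ' 525,-156, 164', ' 530,-174, 152', ' 523,-172, 156', ' 521,-179, 153', ' 518,-184, 152', ' 514,-186, 153']
13
[... 2794 characters left out ...]
36,-230,   0', ' 533,-237,  -1']
164 [' 556,-187,  11', ' 550,-188,  13', ' 546,-192,  12', ' 549,-208,   1', ' 547,-216,  -2', ' 540,-215,   1', ' 536,-220,   0', ' 532,-224,   0', ' 529,-231,  -3']
166 [' 540,-161,  28', ' 536,-166,  27', ' 541,-185,  12', ' 536,-187,  14', ' 533,-193,  11', ' 536,-209,   0', ' 532,-214,  -1', ' 527,-216,   0', ' 523,-221,  -1']
168 [' 535,-155,  27', ' 531,-158,  28', ' 525,-160,  29', ' 523,-166,  26', ' 516,-166,  30', ' 522,-187,  13', ' 519,-192,  12', ' 516,-199,   8', ' 517,-212,   0']
170 [' 530,-147,  28', ' 526,-151,  28', ' 521,-153,  29', ' 517,-158,  28', ' 513,-161,  28', ' 509,-165,  27', ' 504,-168,  28', ' 507,-185,  15', ' 504,-191,  13']
```

View pics/side3.png

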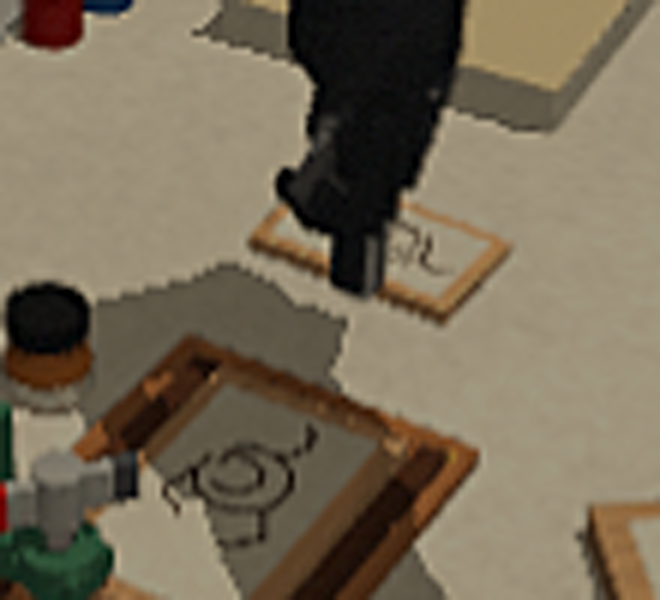

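Call:
{"op": "step_arm", "data": {"targets": [0.0, 0.001, 0.015, 0.0, 0.0, 0.001, 0.029, 0.0, 0.0, 0.001, 0.029, 0.0]}}

```text
t: 3.27
tool_pos: [0.532, -0.2003, 0.0183]
tool_rot: [2.313, -2.123, -0.008]
contact_force: [0.4, 0.4, 0.1]
opening: -0.0001
```

```bash
python3 - <<'E'
from mv import *
p=get("side"); pickle.dump(p,open("side4.pkl","wb"))
o,R,y=state()
print("tcp px",proj(p,o["tool_pos"]), "near edge bottom", proj(p,o["tool_pos"]+[0,.0145,0]))
save(dict(color=p["color"][100:200,230:340]),"side4.png",6)
E
```

```text
t 3.32 pos [ 0.5327 -0.2006  0.0195] yaw -85.1 jig xy [-0.0025 -0.1735] jigyaw -89.8 tilt [-0.0035  0.0016] F [0.0447 0.1338 0.1582] op -0.0002 q [-0.4907  0.1148  1.8796 -0.0003  1.151   0.9945]
tcp px [287.7845 162.7512] near edge bottom [284.9199 165.3027]
```

View pics/side4.png

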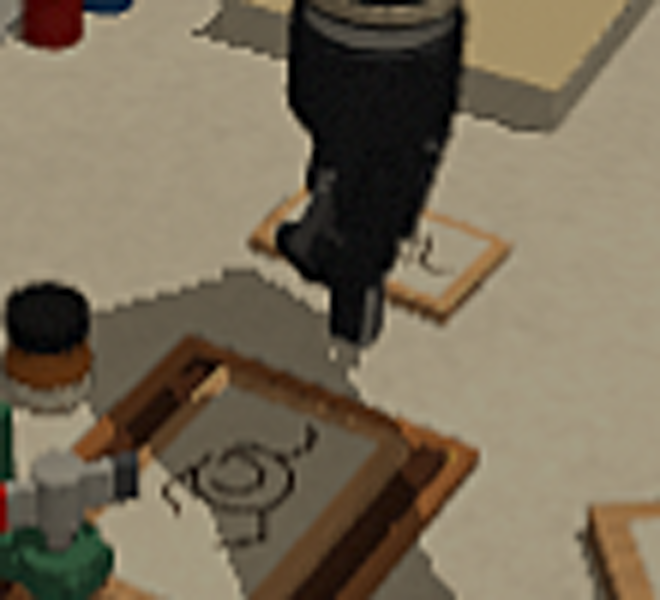

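```bash
python3 - <<'E'
from mv import *
p=pickle.load(open("side4.pkl","rb"))
o,R,y=state()
for dz in(0,.01,.02,.025,.03): print(dz,[proj(p,o["tool_pos"]+R@np.array([sx,sy,-dz])) for sx,sy in((-.0145,-.011),(-.0145,.011),(.0145,.011),(.0145,-.011))])
# depth segmentation of gripper tip
D=p["depth"]; pts=[]
for v in range(140,175):
    for u in range(275,305):
        X=dep(p,(u,v),0)
        if X is not None and abs(X[0]-.53)<.03 and -.23<X[1]<-.17 and X[2]>.02: pts.append((u,v,*X))
a=np.array(pts); print(a[:,4].min(), a[np.argsort(a[:,4])[:15]])
E
```

```text
t 3.32 pos [ 0.5327 -0.2006  0.0195] yaw -85.1 jig xy [-0.0025 -0.1735] jigyaw -89.8 tilt [-0.0035  0.0016] F [0.0447 0.1338 0.1582] op -0.0002 q [-0.4907  0.1148  1.8796 -0.0003  1.151   0.9945]
0 [array([281.8953, 164.1157]), array([288.7212, 166.8115]), array([293.6186, 161.4005]), array([286.8685, 158.7864])]
0.01 [array([282.0813, 161.3469]), array([288.9486, 164.0374]), array([293.869 , 158.6415]), array([287.0785, 156.0331])]
0.02 [array([282.269 , 158.5464]), array([289.178 , 161.2312]), array([294.1216, 155.8515]), array([287.2905, 153.2491])]
0.025 [array([282.3635, 157.1342]), array([289.2936, 159.816 ]), array([294.2488, 154.4447]), array([287.3972, 151.8454])]
0.03 [array([282.4584, 155.7139]), array([289.4096, 158.3926]), array([294.3765, 153.0299]), array([287.5043, 150.4339])]
0.026241662077529104 [[289.     169.       0.5104  -0.1726   0.0262]
 [290.     170.       0.5056  -0.1704   0.0266]
 [286.     168.       0.519   -0.1705   0.0267]
 [288.     169.       0.5121  -0.17     0.0271]
 [291.     170.       0.5028  -0.171    0.0276]
 [286.     157.       0.5355  -0.1932   0.0433]
 [287.     157.       0.5327  -0.1939   0.0443]
 [289.     158.       0.5256  -0.1932   0.0447]
 [290.     158.       0.5232  -0.1946   0.0449]
 [285.     156.       0.5384  -0.1922   0.0461]
 [290.     157.       0.5243  -0.196    0.0471]
 [293.     155.       0.5221  -0.2076   0.0481]
 [288.     157.       0.5272  -0.1901   0.0493]
 [291.     156.       0.523   -0.1987   0.0495]
 [292.     156.       0.5206  -0.2001   0.0499]]
```

Call:
{"op": "step_arm", "data": {"targets": [0.0, -0.001, 0.002, 0.0, 0.0, -0.002, 0.004, 0.0, 0.0, -0.002, 0.006, 0.0, 0.0, -0.002, 0.006, 0.0]}}

```text
t: 3.65
tool_pos: [0.535, -0.2006, 0.0139]
tool_rot: [2.314, -2.124, -0.005]
contact_force: [0.1, 0.3, -1.0]
opening: 0.0003
```

Call:
{"op": "step_arm", "data": {"targets": [0.0, 0.0, 0.001, 0.0, 0.0, 0.0, 0.002, 0.0, 0.0, 0.0, 0.003, 0.0, 0.0, 0.0, 0.003, 0.0]}}

```text
t: 3.98
tool_pos: [0.5348, -0.2005, 0.0107]
tool_rot: [2.314, -2.123, -0.005]
contact_force: [0.3, -0.8, -0.1]
opening: -0.0001
```

```bash
python3 - <<'E'
from mv import *
p=get("side"); pickle.dump(p,open("side5.pkl","wb"))
state()
save(dict(color=p["color"][100:200,230:340]),"side5.png",6)
E
```

```text
t 4.03 pos [ 0.5349 -0.2005  0.0107] yaw -85.1 jig xy [-0.0003 -0.1736] jigyaw -89.8 tilt [-0.0031  0.0014] F [-0.4106 -0.1457  0.3599] op 0.0 q [-0.4888  0.1316  1.878  -0.0003  1.1354  0.9965]
```

View pics/side5.png

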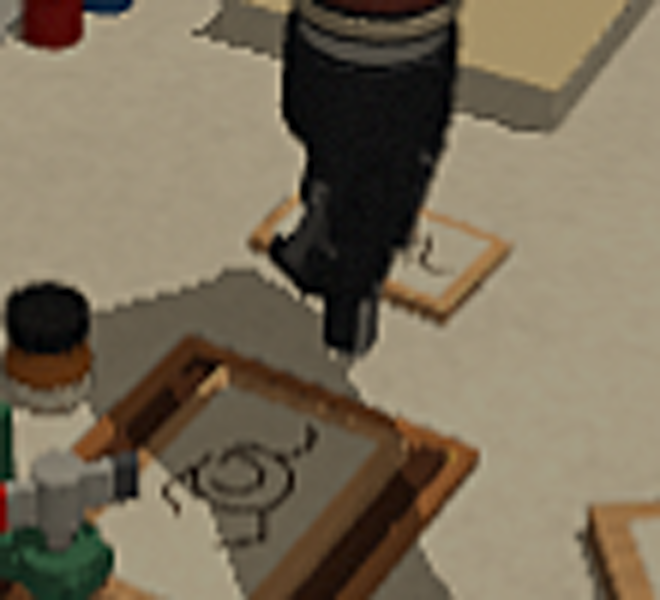

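Call:
{"op": "step_arm", "data": {"targets": [0.0, 0.0, 0.002, 0.0, 0.0, 0.0, 0.004, 0.0, 0.0, 0.0, 0.006, 0.0, 0.0, 0.0, 0.006, 0.0]}}

```text
t: 4.37
tool_pos: [0.5344, -0.2002, 0.0041]
tool_rot: [2.314, -2.123, -0.007]
contact_force: [-0.1, 0.4, -0.4]
opening: 0.0001
```

Call:
{"op": "step_arm", "data": {"targets": [0.0, 0.0, 0.001, 0.0, 0.0, 0.0, 0.002, 0.0, 0.0, 0.0, 0.004, 0.0, 0.0, 0.0, 0.004, 0.0]}}

```text
t: 4.7
tool_pos: [0.5341, -0.2001, -0.0004]
tool_rot: [2.314, -2.123, -0.008]
contact_force: [-0.5, -0.1, -0.8]
opening: -0.0
```

```bash
python3 - <<'E'
from mv import *
p=get("side"); pickle.dump(p,open("side6.pkl","wb"))
state()
save(dict(color=p["color"][100:200,230:340]),"side6.png",6)
E
```

```text
t 4.75 pos [ 0.5342 -0.2001 -0.0003] yaw -85.1 jig xy [-0.001  -0.1732] jigyaw -89.8 tilt [-0.0046  0.0022] F [ 0.1912 -0.2015  0.5902] op -0.0003 q [-0.4888  0.1474  1.8821 -0.0003  1.1172  0.9964]
```

View pics/side6.png

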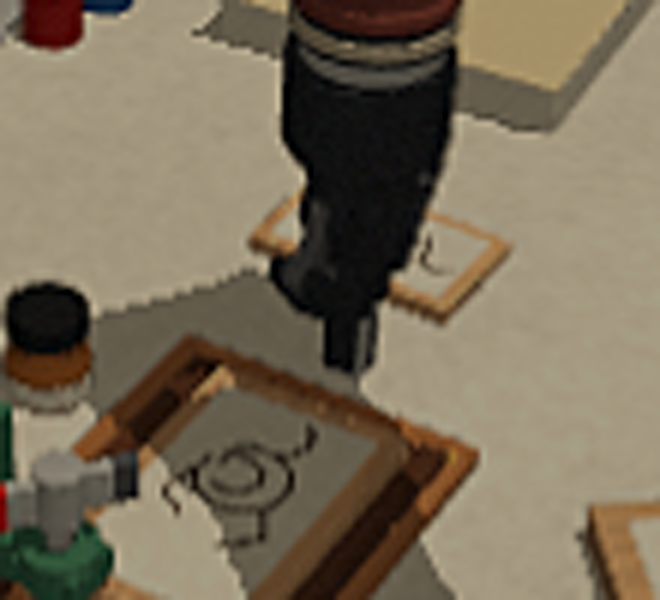

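Call:
{"op": "step_arm", "data": {"targets": [0.0, -0.001, 0.002, 0.0, 0.0, -0.001, 0.004, 0.0, 0.0, -0.001, 0.005, 0.0, 0.0, -0.001, 0.005, 0.0]}}

```text
t: 5.08
tool_pos: [0.5349, -0.1999, -0.0057]
tool_rot: [2.313, -2.123, -0.009]
contact_force: [-0.4, 0.4, -0.2]
opening: 0.0
```

```bash
python3 - <<'E'
from mv import *
p=get("side"); pickle.dump(p,open("side7.pkl","wb"))
state()
pts=[]
for v in range(140,175):
    for u in range(275,305):
        X=dep(p,(u,v),0)
        if X is not None and abs(X[0]-.53)<.03 and -.23<X[1]<-.18 and X[2]>.014: pts.append((u,v,*X))
a=np.array(pts); print(a[np.argsort(a[:,4])[:12]])
save(dict(color=p["color"][100:200,230:340]),"side7.png",6)
E
```

```text
t 5.13 pos [ 0.535  -0.1999 -0.0055] yaw -85.1 jig xy [-0.0002 -0.173 ] jigyaw -89.8 tilt [-0.0051  0.0024] F [-0.1859 -0.0226  0.2323] op -0.0001 q [-0.4878  0.1573  1.8814 -0.0003  1.1085  0.9973]
[[292.     169.       0.511   -0.1901   0.0144]
 [292.     170.       0.5086  -0.1864   0.0144]
 [278.     164.       0.5547  -0.184    0.0144]
 [281.     165.       0.5454  -0.1855   0.0145]
 [282.     166.       0.5405  -0.1834   0.0146]
 [288.     168.       0.5219  -0.1861   0.0151]
 [277.     163.       0.559   -0.1852   0.0151]
 [280.     164.       0.5497  -0.1867   0.0152]
 [281.     164.       0.5471  -0.188    0.0157]
 [280.     165.       0.5467  -0.1823   0.0159]
 [287.     164.       0.5309  -0.1938   0.0201]
 [288.     164.       0.5284  -0.1952   0.0205]]
```

View pics/side7.png

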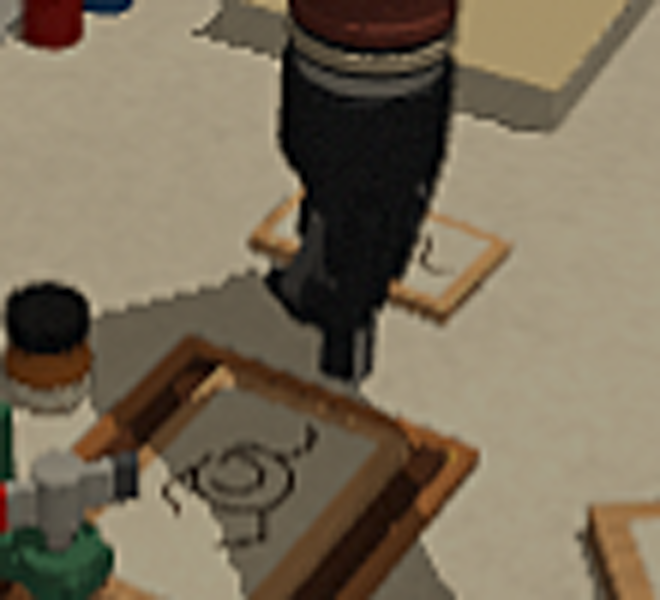

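Call:
{"op": "step_arm", "data": {"targets": [-0.004, 0.0, 0.0, 0.0, -0.008, 0.0, 0.0, 0.0, -0.012, 0.0, 0.0, 0.0, -0.015, 0.0, 0.0, 0.0, -0.018, 0.0, 0.0, 0.0, -0.021, 0.0, 0.0, 0.0, -0.025, 0.0, 0.0, 0.0, -0.03, 0.0, 0.0, 0.0, -0.03, 0.0, 0.0, 0.0]}}

```text
t: 5.88
tool_pos: [0.5326, -0.1693, -0.0052]
tool_rot: [2.314, -2.123, -0.008]
contact_force: [0.2, 1.9, 1.4]
opening: 0.0
```

```bash
python3 - <<'E'
from mv import *
p=get("side"); pickle.dump(p,open("side8.pkl","wb"))
state()
save(dict(color=p["color"][120:220,220:330]),"side8.png",6)
E
```

```text
t 5.93 pos [ 0.5326 -0.1694 -0.0052] yaw -85.1 jig xy [-0.     -0.1424] jigyaw -89.8 tilt [-0.0047  0.003 ] F [-0.475   1.9107  1.9482] op -0.0001 q [-0.4415  0.1301  1.9112  0.0008  1.1058  1.0428]
```

View pics/side8.png

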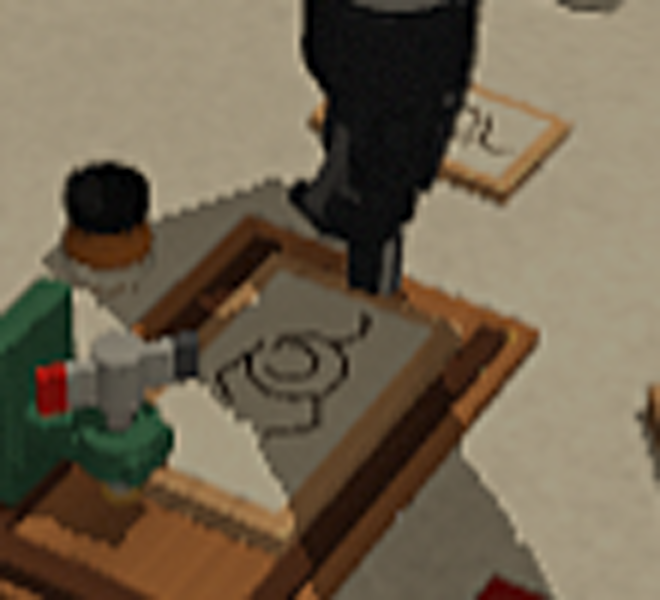

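```bash
python3 - <<'E'
from mv import *
p0=pickle.load(open("side4.pkl","rb"));p=pickle.load(open("side8.pkl","rb"))
s=slice(140,230),slice(200,320)
a=np.hstack([p0["color"][s],p["color"][s]]); save(dict(color=a),"cmp8.png",3.3)
t=get("top"); pickle.dump(t,open("top8.pkl","wb")); save(dict(color=t["color"][140:250,180:360]),"top8.png",4.4)
state()
E
```

```text
t 5.98 pos [ 0.5325 -0.1695 -0.0052] yaw -85.1 jig xy [-0.0001 -0.1425] jigyaw -89.8 tilt [-0.0048  0.0032] F [-0.3884  1.8661  2.3554] op -0.0001 q [-0.4417  0.1302  1.9111  0.0009  1.106   1.0428]
```

View pics/cmp8.png

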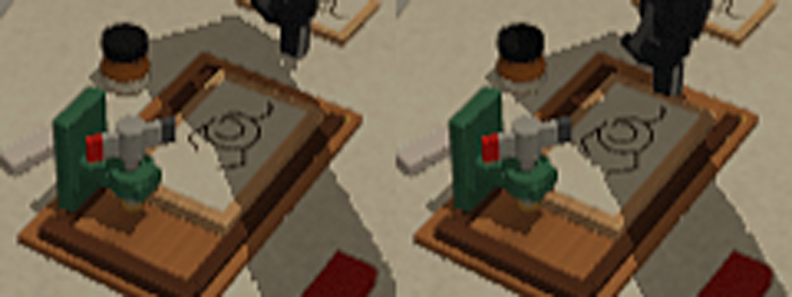

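View pics/top8.png

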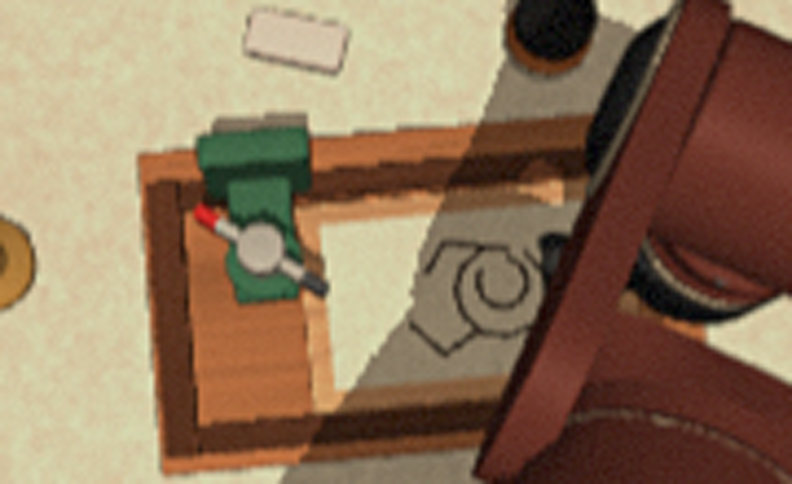

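```bash
python3 - <<'E'
from mv import *
p=pickle.load(open("side8.pkl","rb"))
for n,X in(("panel top edge",(0,-.136,.026)),("edge x+11",(.011,-.136,.026)),("edge x-11",(-.011,-.136,.026)),("front bottom +",(.011,-.128,.026)),("front bottom -",(-.011,-.128,.026)),("inner strip line",(0,-.128,.026))): print(n,proj(p,w(X)), (proj(p,w(X))-[220,120])*6)
for v in range(160,174):
    row=[]
    for u in range(276,292,2):
        X=dep(p,(u,v),0); row.append("none" if X is None else "%4d,%4d,%4d"%(*(inv(X)*1000),X[2]*1000))
    print(v,row)
E
```

```text
panel top edge [280.5627 167.7146] [363.3761 286.2876]
edge x+11 [277.1307 166.3265] [342.784  277.9588]
edge x-11 [284.02   169.1137] [384.1203 294.6825]
front bottom + [275.6777 167.8638] [334.0665 287.1828]
front bottom - [282.5879 170.6754] [375.5276 304.0527]
inner strip line [279.12   169.2641] [354.7203 295.5844]
160 ['   2,-110,  69', '  -9, -99,  81', ' -11,-108,  76', ' -12,-117,  71', ' -11,-131,  61', ' -10,-145,  51', '  13,-205,   1', '   9,-211,  -1']
161 ['  42,-185,  -1', '  -2,-113,  66', ' -11,-107,  74', ' -13,-114,  70', '  -8,-137,  52', ' -10,-144,  48', '  11,-202,   0', '   5,-203,   2']
162 ['  32,-167,  10', '   5,-129,  47', '  -9,-111,  66', '  -6,-130,  52', '  -8,-137,  49', ' -12,-142,  47', '  10,-200,  -2', '   3,-201,   0']
163 ['  28,-160,  13', '   6,-131,  42', '   1,-133,  44', '  -6,-129,  49', ' -10,-134,  47', ' -11,-144,  41', '   6,-193,   0', '   2,-197,   0']
164 ['  26,-158,  11', '   6,-131,  39', '  -1,-128,  44', '  -7,-128,  47', '  -9,-137,  42', ' -12,-143,  40', '   4,-189,   0', '   0,-193,   0']
165 ['  23,-151,  14', '   6,-131
[... 607 characters left out ...]
-2,-129,  27', '  -8,-129,  29', ' -12,-132,  29', '  -8,-152,  14', ' -13,-155,  13', ' -19,-157,  15']
170 ['   3,-117,  28', '   0,-122,  26', '  -4,-124,  27', '  -9,-127,  27', ' -15,-128,  30', ' -17,-135,  26', ' -23,-136,  28', ' -21,-153,  15']
171 ['   1,-112,  30', '  -1,-118,  27', '  -6,-122,  26', ' -10,-125,  26', ' -16,-126,  28', ' -21,-127,  30', ' -24,-134,  26', ' -29,-136,  27']
172 ['   0,-110,  28', '  -4,-113,  28', '  -9,-116,  28', ' -12,-121,  26', ' -18,-122,  28', ' -22,-125,  28', ' -27,-128,  28', ' -31,-133,  26']
173 ['  -1,-107,  28', '  -6,-109,  28', ' -11,-111,  29', ' -16,-114,  29', ' -20,-118,  28', ' -24,-123,  26', ' -29,-124,  28', ' -33,-128,  28']
```

Call:
{"op": "step_arm", "data": {"targets": [0.0, 0.0, -0.003, 0.0, 0.0, 0.0, -0.005, 0.0, 0.012, 0.0, -0.005, 0.0, 0.025, 0.0, -0.005, 0.0, 0.03, 0.0, -0.005, 0.0, 0.03, 0.0, 0.0, 0.0, 0.03, 0.0, 0.005, 0.0, 0.03, 0.0, 0.008, 0.0, 0.03, 0.0, 0.008, 0.0]}}

```text
t: 6.73
tool_pos: [0.5348, -0.1996, -0.0128]
tool_rot: [2.314, -2.122, -0.011]
contact_force: [-3.6, -0.4, 7.8]
opening: 0.0
```

```bash
python3 - <<'E'
from mv import *
state()
p=get("side"); pickle.dump(p,open("side9.pkl","wb"))
save(dict(color=p["color"][120:220,220:330]),"side9.png",6)
E
```

```text
t 6.73 pos [ 0.5348 -0.1996 -0.0128] yaw -85.1 jig xy [-0.0003 -0.1727] jigyaw -89.8 tilt [-0.0066  0.003 ] F [-3.588  -0.4074  7.7522] op 0.0 q [-0.4874  0.1689  1.8826 -0.0004  1.0973  0.9973]
```

View pics/side9.png

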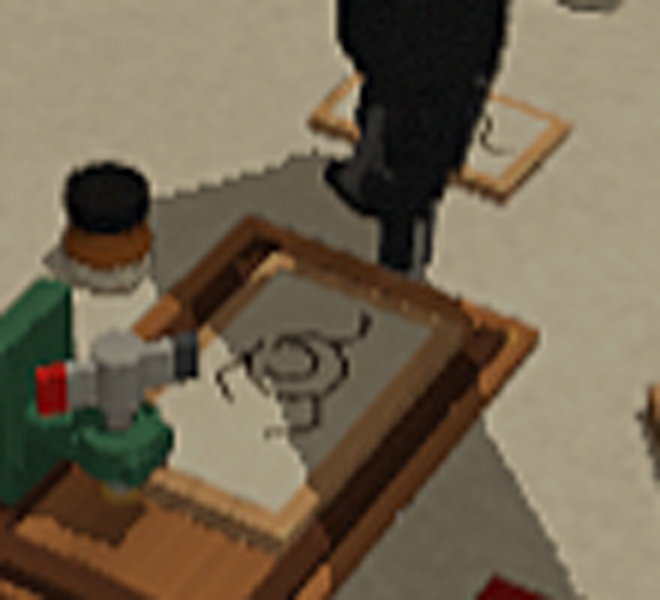

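Call:
{"op": "step_arm", "data": {"targets": [0.0, 0.0, -0.003, 0.0, 0.0, 0.0, -0.004, 0.0, -0.01, 0.0, -0.004, 0.0, -0.02, 0.0, -0.004, 0.0, -0.024, 0.0, -0.004, 0.0, -0.027, 0.0, -0.004, 0.0, -0.03, 0.0, -0.004, 0.0, -0.034, 0.0, -0.004, 0.0, -0.038, 0.0, -0.004, 0.0, -0.042, 0.0, -0.004, 0.0, -0.046, 0.0, -0.004, 0.0, -0.05, 0.0, -0.004, 0.0]}}

```text
t: 7.78
tool_pos: [0.5304, -0.1495, -0.0086]
tool_rot: [2.314, -2.122, -0.01]
contact_force: [0.2, -0.0, 0.5]
opening: -0.0001
```

```bash
python3 - <<'E'
from mv import *
state()
p=get("side"); pickle.dump(p,open("side10.pkl","wb"))
t=get("top"); pickle.dump(t,open("top10.pkl","wb"))
a=cv2.resize(p["color"][120:220,220:330],None,fx=3.6,fy=3.6,interpolation=2); b=cv2.resize(t["color"][140:240,190:300],None,fx=3.6,fy=3.6,interpolation=2)
save(dict(color=np.hstack([a,b])),"s10.png",1)
E
```

```text
t 7.78 pos [ 0.5304 -0.1495 -0.0086] yaw -85.1 jig xy [-0.0005 -0.1224] jigyaw -89.8 tilt [-0.0064  0.0027] F [ 0.223  -0.0091  0.5248] op -0.0001 q [-0.4097  0.1195  1.9297 -0.      1.0993  1.0748]
```

View pics/s10.png

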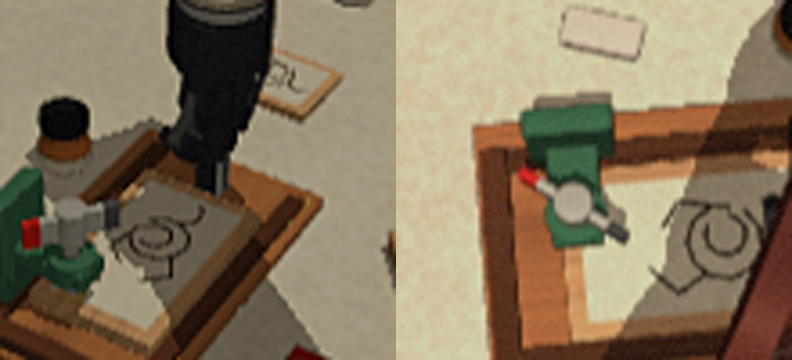

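```bash
python3 - <<'E'
from mv import *
t=pickle.load(open("top10.pkl","rb"))
for c in((566,285),(574,335)): print(inv(onz(t,((c[0]-396)/3.6+190,c[1]/3.6+140),.026)))
for c in((513,285),): print("stop",inv(onz(t,((c[0]-396)/3.6+190,c[1]/3.6+140),.026)))
E
```

```text
[-0.0185  0.0499]
[-0.0481  0.0475]
stop [-0.0159  0.081 ]
```

Call:
{"op": "step_arm", "data": {"targets": [-0.004, 0.0, 0.0, 0.0, -0.008, 0.0, 0.0, 0.0, -0.012, 0.0, 0.0, 0.0, -0.016, 0.0, 0.0, 0.0, -0.02, 0.0, 0.0, 0.0, -0.023, 0.0, 0.0, 0.0, -0.025, 0.0, 0.0, 0.0, -0.027, 0.0, 0.0, 0.0, -0.028, 0.0, 0.0, 0.0, -0.029, 0.0, 0.0, 0.0, -0.03, 0.0, 0.0, 0.0, -0.031, 0.0, 0.0, 0.0]}}

```text
t: 8.88
tool_pos: [0.5276, -0.1192, -0.0085]
tool_rot: [2.314, -2.12, -0.009]
contact_force: [-1.2, -6.9, 0.5]
opening: -0.0002
```

Call:
{"op": "step_arm", "data": {"targets": [-0.001, 0.0, 0.0, 0.0, -0.002, 0.0, 0.0, 0.0, -0.002, 0.0, 0.0, 0.0]}}

```text
t: 9.13
tool_pos: [0.5272, -0.1192, -0.0084]
tool_rot: [2.312, -2.116, -0.005]
contact_force: [-1.2, -8.2, 0.3]
opening: -0.0001
```

```bash
python3 - <<'E'
from mv import *
state()
p=get("side"); pickle.dump(p,open("side11.pkl","wb"))
t=get("top"); pickle.dump(t,open("top11.pkl","wb"))
a=cv2.resize(p["color"][150:230,200:280],None,fx=4.9,fy=4.9,interpolation=2); b=cv2.resize(t["color"][160:240,205:285],None,fx=4.9,fy=4.9,interpolation=2)
save(dict(color=np.hstack([a,b])),"s11.png",1)
E
```

```text
t 9.13 pos [ 0.5272 -0.1192 -0.0084] yaw -84.9 jig xy [-0.0012 -0.0919] jigyaw -89.7 tilt [-0.0074 -0.0032] F [-1.2484 -8.1634  0.3258] op -0.0001 q [-0.3569  0.0955  1.9555 -0.0063  1.0964  1.1286]
```

View pics/s11.png

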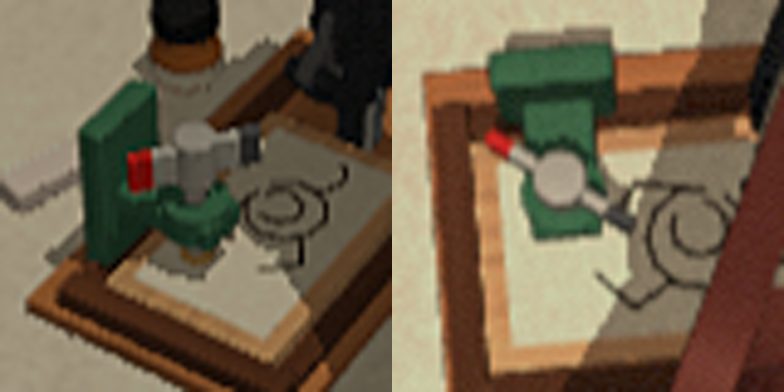

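Call:
{"op": "step_arm", "data": {"targets": [0.006, 0.0, 0.0, 0.0, 0.012, 0.0, 0.0, 0.0, 0.012, 0.0, -0.03, 0.0, 0.012, 0.0, -0.06, -0.12, 0.012, 0.0, -0.09, -0.24, 0.012, 0.0, -0.115, -0.36, 0.012, 0.0, -0.133, -0.48, 0.0, -0.005, -0.133, -0.6, -0.025, -0.01, -0.133, -0.72, -0.05, -0.015, -0.133, -0.84, -0.075, -0.02, -0.133, -0.96, -0.095, -0.021, -0.133, -1.08]}}

```text
t: 10.23
tool_pos: [0.541, -0.0207, 0.1242]
tool_rot: [3.077, -0.619, -0.011]
contact_force: [-0.0, 0.9, -0.3]
opening: -0.0003
```

Call:
{"op": "step_arm", "data": {"targets": [0, 0, 0, -0.12, 0, 0, 0, -0.24, 0, 0, 0, -0.36, 0, 0, 0, -0.48, 0, 0, 0, -0.6, 0, 0, 0, -0.72, 0, 0, 0, -0.84, 0, 0, 0, -0.96, 0, 0, 0, -1.08, 0, 0, 0, -1.2, 0, 0, 0, -1.32, 0, 0, 0, -1.44]}}

```text
t: 11.23
tool_pos: [0.5409, -0.0205, 0.124]
tool_rot: [-2.716, -1.571, 0.011]
contact_force: [-0.6, -0.4, 0.5]
opening: 0.0
```

```bash
python3 - <<'E'
from mv import *
np.set_printoptions(precision=4,suppress=True)
print(to([.0201,.0046,.120],143))
t=get("top"); pickle.dump(t,open("top12.pkl","wb")); save(dict(color=t["color"][140:240,190:300]),"top12.png",6)
p=get("side"); pickle.dump(p,open("side12.pkl","wb")); save(dict(color=p["color"][120:220,200:310]),"side12.png",6)
E
```

```text
t 11.23 pos [ 0.5409 -0.0205  0.124 ] yaw 60.1 jig xy [0.0206 0.0052] jigyaw 55.3 tilt [-0.0077 -0.0002] F [-0.6197 -0.393   0.4623] op 0.0 q [-0.1745 -0.076   1.8816 -0.0016  1.3436 -1.2231]
(array([-0.0008, -0.    ,  0.004 ]), np.float64(-1.529831923381841), np.float64(-87.65291257416061))
```

View pics/top12.png

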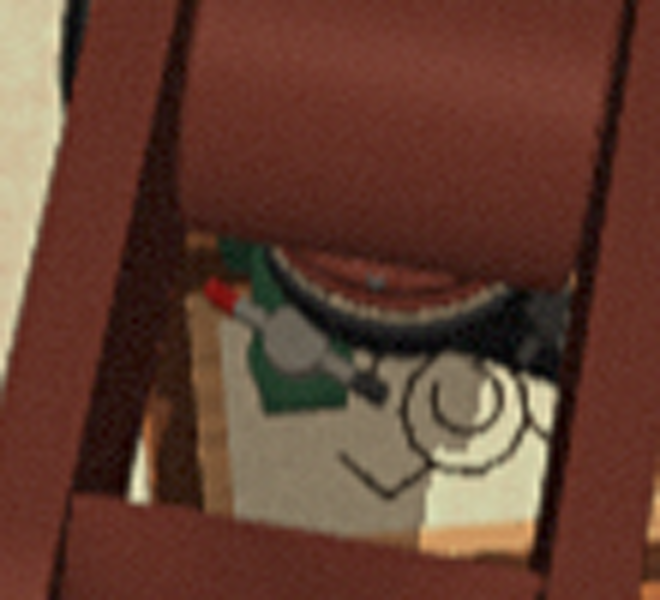

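View pics/side12.png

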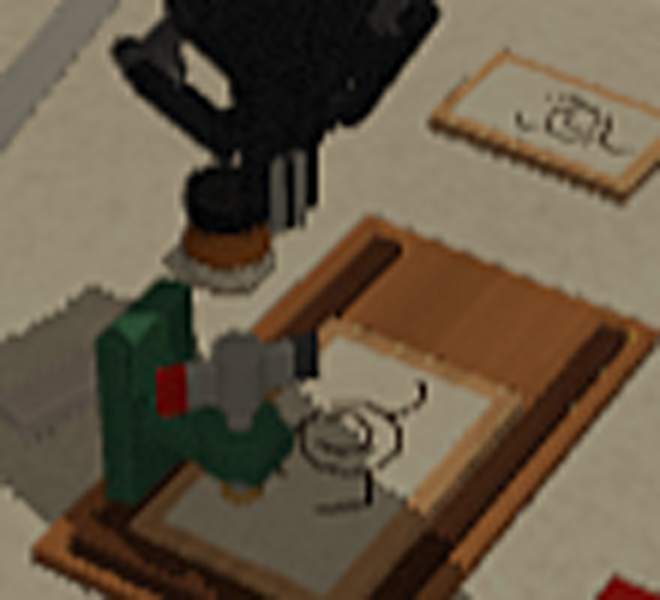

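Call:
{"op": "step_arm", "data": {"targets": [0, 0, 0, -0.12, 0, 0, 0, -0.24, 0, 0, 0, -0.36, 0, 0, 0, -0.48, 0, 0, 0, -0.6, 0, 0, 0, -0.72, 0, 0, 0, -0.84, 0, 0, 0, -0.96, 0, 0, 0, -1.08, 0, 0, 0, -1.2, 0, 0, 0, -1.32, 0, 0, 0, -1.44]}}

```text
t: 12.33
tool_pos: [0.5408, -0.0205, 0.1239]
tool_rot: [-1.01, -2.967, 0.004]
contact_force: [1.1, -0.4, 0.1]
opening: 0.0002
```

```bash
python3 - <<'E'
from mv import *
print(to([.0201,.0046,.069],143))
E
```

```text
t 12.33 pos [ 0.5408 -0.0205  0.1239] yaw 142.4 jig xy [0.0205 0.0053] jigyaw 137.6 tilt [-0.0081  0.0002] F [ 1.079  -0.3734  0.1296] op 0.0002 q [-0.1747 -0.0758  1.8816 -0.0012  1.3438 -2.6595]
(array([-0.0005, -0.0005,  0.0549]), np.float64(-0.09375877099888857), np.float64(-5.371981870569897))
```

Call:
{"op": "step_arm", "data": {"targets": [0, 0, 0.015, -0.05, 0, 0, 0.03, -0.09, 0, 0, 0.045, -0.09, 0, 0, 0.055, -0.09, 0, 0, 0.055, -0.09]}}

```text
t: 12.75
tool_pos: [0.5383, -0.0201, 0.0661]
tool_rot: [-0.878, -3.003, 0.003]
contact_force: [-0.2, -0.4, -0.4]
opening: -0.0001
```

```bash
python3 - <<'E'
from mv import *
state()
t=get("top"); pickle.dump(t,open("top13.pkl","wb")); p=get("side"); pickle.dump(p,open("side13.pkl","wb")); 
a=cv2.resize(p["color"][120:210,200:290],None,fx=4.4,fy=4.4,interpolation=2); b=cv2.resize(t["color"][160:250,200:290],None,fx=4.4,fy=4.4,interpolation=2)
save(dict(color=np.hstack([a,b])),"s13.png",1)
E
```

```text
t 12.75 pos [ 0.5383 -0.0201  0.0661] yaw 147.4 jig xy [0.0181 0.0059] jigyaw 142.7 tilt [-0.0131  0.0015] F [-0.2196 -0.4356 -0.3588] op -0.0001 q [-0.175  -0.0122  1.9239 -0.0008  1.2431 -2.7475]
```

View pics/s13.png

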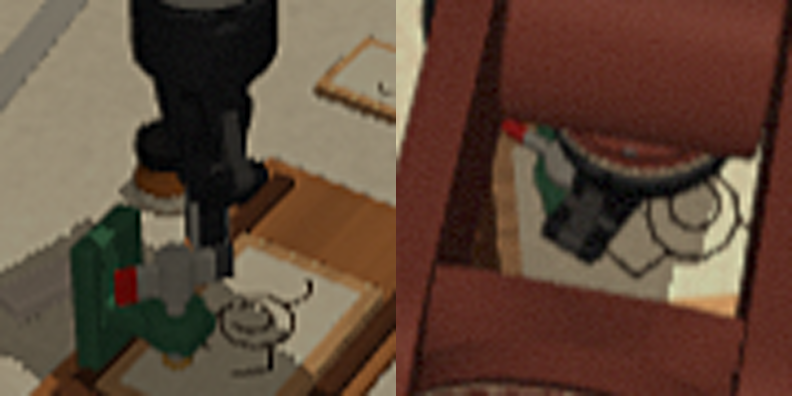

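```bash
cat > arc.py <<'E'
from mv import *
import sys
def arc(rows,z,roff=0,axis=(.018,.040)):
    """rows: list of (phi deg, g mm, rho mm)"""
    o,R,yaw=state(); out=[]
    for ph,g,rho in rows:
        a=np.radians(ph); u=np.array([np.cos(a),np.sin(a)]); n=np.array([-u[1],u[0]])
        c=np.array(axis)+rho/1e3*u+(15+g)/1e3*n
        d=R.T@(w([*c,z])-o["tool_pos"])
        r=-((ph-90+np.degrees(q[2])-yaw)); r=(r+180)%360-180
        out+= [round(float(x),3)+0.0 for x in d]+[round(float(np.radians(r)),2)+0.0]
    print(out)
E
python3 - <<'E'
from arc import *
arc([(-127,5,27),(-127,1,27)]+[(-127-6*k,-1,27) for k in range(1,11)],.067)
E
```

```text
t 12.85 pos [ 0.5402 -0.0204  0.0688] yaw 147.5 jig xy [0.02   0.0054] jigyaw 142.7 tilt [-0.0087  0.0006] F [ 0.0992  0.314  -0.3622] op -0.0004 q [-0.1749 -0.0142  1.9209 -0.0009  1.2436 -2.7483]
[0.002, -0.001, 0.002, -0.01, 0.006, -0.001, 0.002, -0.01, 0.011, -0.002, 0.002, 0.1, 0.014, -0.003, 0.002, 0.2, 0.017, -0.004, 0.002, 0.31, 0.021, -0.004, 0.002, 0.41, 0.024, -0.004, 0.002, 0.52, 0.027, -0.004, 0.002, 0.62, 0.03, -0.003, 0.002, 0.73, 0.033, -0.002, 0.002, 0.83, 0.036, -0.001, 0.002, 0.94, 0.039, 0.001, 0.002, 1.04]
```

Call:
{"op": "step_arm", "data": {"targets": [0.002, -0.001, 0.002, -0.01, 0.006, -0.001, 0.002, -0.01, 0.011, -0.002, 0.002, 0.1, 0.014, -0.003, 0.002, 0.2, 0.017, -0.004, 0.002, 0.31, 0.021, -0.004, 0.002, 0.41, 0.024, -0.004, 0.002, 0.52, 0.027, -0.004, 0.002, 0.62, 0.03, -0.003, 0.002, 0.73, 0.033, -0.002, 0.002, 0.83, 0.036, -0.001, 0.002, 0.94, 0.039, 0.001, 0.002, 1.04]}}

```text
t: 13.85
tool_pos: [0.5073, 0.001, 0.0675]
tool_rot: [-2.264, -2.169, 0.011]
contact_force: [-1.4, -2.8, -0.3]
opening: 0.0004
```

```bash
cat > look.py <<'E'
from arc import *
def look(n):
    t=get("top"); pickle.dump(t,open("top%s.pkl"%n,"wb")); p=get("side"); pickle.dump(p,open("side%s.pkl"%n,"wb")); 
    a=cv2.resize(p["color"][120:210,200:290],None,fx=4.4,fy=4.4,interpolation=2); b=cv2.resize(t["color"][160:250,200:290],None,fx=4.4,fy=4.4,interpolation=2)
    save(dict(color=np.hstack([a,b])),"s%s.png"%n,1)
E
python3 - <<'E'
from look import *
look("14")
arc([(-187-6*k,-1,27) for k in range(1,13)],.066)
E
```

```text
t 13.95 pos [0.5074 0.0014 0.0674] yaw 87.9 jig xy [-0.011   0.0299] jigyaw 83.2 tilt [-0.0089 -0.0002] F [-0.9338 -0.8258 -0.81  ] op 0.0002 q [-0.1431 -0.0935  1.9994 -0.0015  1.2445 -1.6769]
[0.002, -0.001, 0.001, 0.11, 0.005, -0.002, 0.001, 0.21, 0.009, -0.002, 0.001, 0.32, 0.012, -0.003, 0.001, 0.42, 0.015, -0.003, 0.001, 0.53, 0.018, -0.002, 0.001, 0.63, 0.021, -0.002, 0.001, 0.74, 0.024, -0.001, 0.001, 0.84, 0.027, 0.0, 0.001, 0.95, 0.03, 0.002, 0.001, 1.05, 0.033, 0.004, 0.001, 1.15, 0.035, 0.006, 0.001, 1.26]
```

View pics/s14.png

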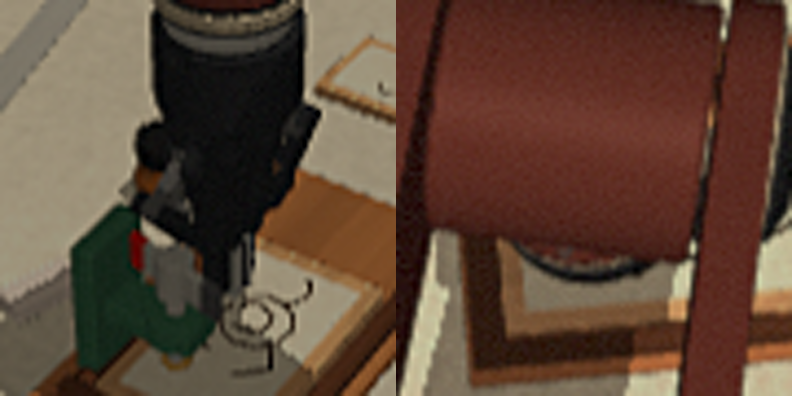

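Call:
{"op": "step_arm", "data": {"targets": [0.002, -0.001, 0.001, 0.11, 0.005, -0.002, 0.001, 0.21, 0.009, -0.002, 0.001, 0.32, 0.012, -0.003, 0.001, 0.42, 0.015, -0.003, 0.001, 0.53, 0.018, -0.002, 0.001, 0.63, 0.021, -0.002, 0.001, 0.74, 0.024, -0.001, 0.001, 0.84, 0.027, 0.0, 0.001, 0.95, 0.03, 0.002, 0.001, 1.05, 0.033, 0.004, 0.001, 1.15, 0.035, 0.006, 0.001, 1.26]}}

```text
t: 14.95
tool_pos: [0.5142, 0.0362, 0.0664]
tool_rot: [-3.112, -0.426, 0.016]
contact_force: [-1.4, -0.5, -1.1]
opening: 0.0001
```

```bash
python3 - <<'E'
from look import *
look("15")
arc([(-259-6*k,-1,27) for k in range(1,7)],.065)
E
```

```text
t 15.05 pos [0.5144 0.0363 0.0664] yaw 15.9 jig xy [-0.0011  0.0641] jigyaw 11.1 tilt [-0.0097 -0.0001] F [-1.3734 -0.9032 -0.0605] op 0.0001 q [-0.0734 -0.071   1.9803 -0.0009  1.242  -0.35  ]
[0.003, -0.001, 0.001, 0.11, 0.006, -0.002, 0.001, 0.21, 0.009, -0.003, 0.001, 0.32, 0.012, -0.003, 0.001, 0.42, 0.016, -0.003, 0.001, 0.53, 0.019, -0.003, 0.001, 0.63]
```

View pics/s15.png

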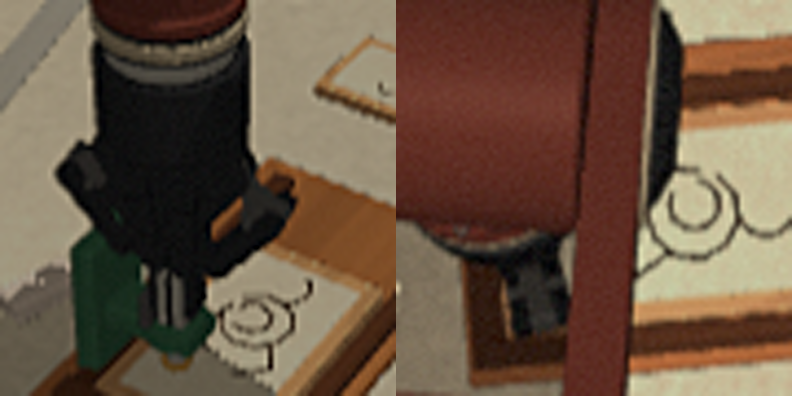

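Call:
{"op": "step_arm", "data": {"targets": [0.003, -0.001, 0.001, 0.11, 0.006, -0.002, 0.001, 0.21, 0.009, -0.003, 0.001, 0.32, 0.012, -0.003, 0.001, 0.42, 0.016, -0.003, 0.001, 0.53, 0.019, -0.003, 0.001, 0.63]}}

```text
t: 15.55
tool_pos: [0.5316, 0.0444, 0.0654]
tool_rot: [3.091, -0.552, -0.016]
contact_force: [-2.9, -0.6, 0.2]
opening: -0.0001
```

```bash
python3 - <<'E'
from look import *
look("16")
state()
# red wing expected at phi_dark+180 = -115 ; stroke 2 start g=8
ph=-115
a=np.radians(ph);u=np.array([np.cos(a),np.sin(a)]);n=np.array([-u[1],u[0]])
c=np.array([.018,.040])+.027*u+.024*n
print("start2 jig",c,to([*c,.12],ph-90+360))
E
```

```text
t 15.65 pos [0.5318 0.0444 0.0654] yaw -20.0 jig xy [0.017  0.0707] jigyaw -24.8 tilt [-0.01    0.0001] F [-1.5867 -0.2418 -1.1438] op 0.0002 q [-0.0559 -0.0257  1.9384 -0.0005  1.2388  0.2933]
t 15.65 pos [0.5318 0.0444 0.0654] yaw -20.0 jig xy [0.017  0.0707] jigyaw -24.8 tilt [-0.01    0.0001] F [-1.5867 -0.2418 -1.1438] op 0.0002 q [-0.0559 -0.0257  1.9384 -0.0005  1.2388  0.2933]
start2 jig [0.0283 0.0054] (array([ 0.0372,  0.0547, -0.0548]), np.float64(-3.1372903338712437), np.float64(-179.7534952380112))
```

View pics/s16.png

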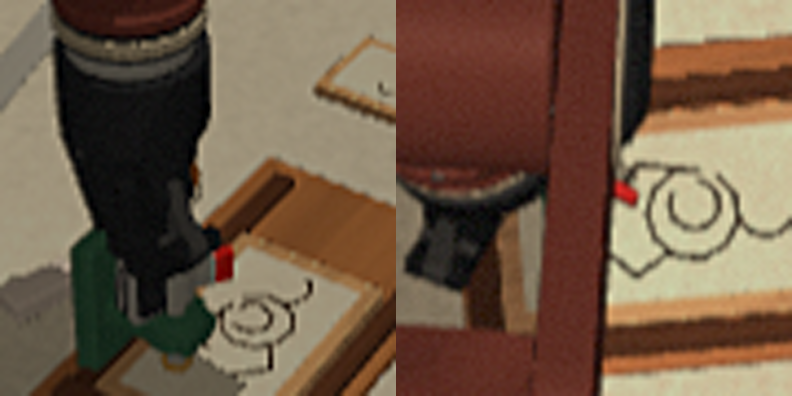

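```bash
python3 - <<'E'
from mv import *
t=pickle.load(open("top16.pkl","rb")); c=t["color"].astype(int)
m=(c[:,:,0]>130)&(c[:,:,1]<70)&(c[:,:,2]<80); m[:190]=0;m[215:]=0;m[:,:240]=0;m[:,265:]=0
v,u=np.nonzero(m); print(len(u),u.mean(),v.mean())
X=inv(onz(t,(u.mean(),v.mean()),.1035)); d=X-[.0168,.0387]; d2=X-[.018,.04]; print(X,np.hypot(*d),np.degrees(np.arctan2(d[1],d[0])),np.degrees(np.arctan2(d2[1],d2[0])))
E
```

```text
17 251.52941176470588 203.23529411764707
[0.0031 0.017 ] 0.025615815303558186 -122.25804111769698 -122.93019165193509
```

Call:
{"op": "step_arm", "data": {"targets": [-0.005, 0, 0, 0, -0.008, 0, -0.01, 0, -0.008, 0, -0.035, 0, -0.008, 0, -0.055, -0.12, -0.008, 0, -0.06, -0.24, 0.0, 0.01, -0.06, -0.36, 0.01, 0.02, -0.06, -0.48, 0.02, 0.03, -0.06, -0.6, 0.03, 0.04, -0.06, -0.72, 0.037, 0.05, -0.06, -0.84, 0.037, 0.055, -0.06, -0.96, 0.037, 0.055, -0.06, -1.08]}}

```text
t: 16.65
tool_pos: [0.5487, -0.0209, 0.1266]
tool_rot: [-2.927, -1.133, 0.012]
contact_force: [0.0, -0.3, -0.5]
opening: 0.0001
```

Call:
{"op": "step_arm", "data": {"targets": [0, 0, 0, -0.12, 0, 0, 0, -0.24, 0, 0, 0, -0.36, 0, 0, 0, -0.48, 0, 0, 0, -0.6, 0, 0, 0, -0.72, 0, 0, 0, -0.84, 0, 0, 0, -0.96, 0, 0, 0, -1.08, 0, 0, 0, -1.2, 0, 0, 0, -1.32, 0, 0, 0, -1.44]}}

```text
t: 17.65
tool_pos: [0.549, -0.0208, 0.1279]
tool_rot: [-1.44, -2.786, 0.005]
contact_force: [-0.5, 0.3, -0.4]
opening: -0.0004
```

```bash
python3 - <<'E'
from look import *
look("17")
print(to([.0283,.0054,.120],155))
print(to([.0283,.0054,.064],155))
E
```

```text
t 17.75 pos [ 0.549  -0.0208  0.1279] yaw 124.9 jig xy [0.0287 0.0043] jigyaw 120.2 tilt [-0.006  -0.0005] F [ 1.0845 -0.0314  0.2851] op -0.0 q [-0.1725 -0.0612  1.8608 -0.0015  1.3478 -2.3529]
(array([0.0011, 0.0003, 0.0079]), np.float64(-0.6076121556739957), np.float64(-34.81361210096591))
t 17.75 pos [ 0.549  -0.0208  0.1279] yaw 124.9 jig xy [0.0287 0.0043] jigyaw 120.2 tilt [-0.006  -0.0005] F [ 1.0845 -0.0314  0.2851] op -0.0 q [-0.1725 -0.0612  1.8608 -0.0015  1.3478 -2.3529]
(array([0.001 , 0.0006, 0.0639]), np.float64(-0.6076121556739957), np.float64(-34.81361210096591))
```

View pics/s17.png

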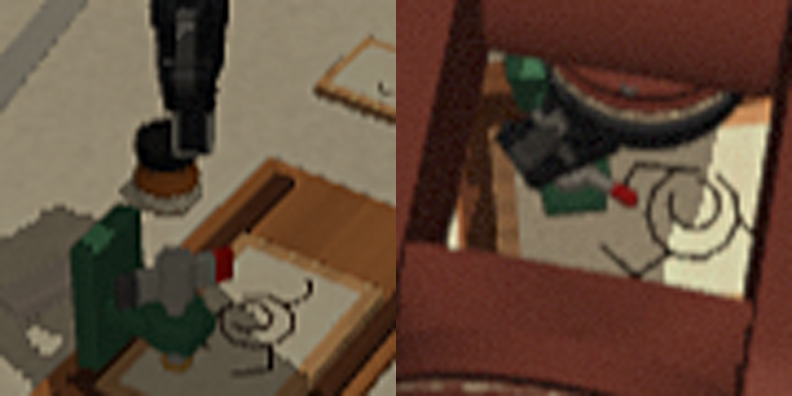

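```bash
python3 - <<'E'
from mv import *
t=pickle.load(open("top17.pkl","rb")); c=t["color"].astype(int)
m=(c[:,:,0]>120)&(c[:,:,1]<75)&(c[:,:,2]<75)&(c[:,:,0]-c[:,:,1]>70); m[:190]=0;m[215:]=0;m[:,:240]=0;m[:,265:]=0
v,u=np.nonzero(m); print(len(u),u.mean(),v.mean())
for z in(.1,.109):
    X=inv(onz(t,(u.mean(),v.mean()),z)); d=X-[.0172,.039]; print(X,np.hypot(*d),np.degrees(np.arctan2(d[1],d[0])))
E
```

```text
8 251.5 203.5
[0.0031 0.0171] 0.026041604515546445 -122.90412028090208
[0.0019 0.0171] 0.02666341927711901 -124.92754886256087
```

Call:
{"op": "step_arm", "data": {"targets": [0.001, 0, 0, -0.12, 0.001, 0, 0, -0.24, 0.001, 0, 0.01, -0.36, 0.001, 0, 0.025, -0.48, 0.001, 0, 0.04, -0.6, 0.001, 0, 0.055, -0.6, 0.001, 0, 0.063, -0.6, 0.001, 0, 0.063, -0.6]}}

```text
t: 18.42
tool_pos: [0.5465, -0.0197, 0.0631]
tool_rot: [-0.564, -3.081, 0.002]
contact_force: [0.4, 0.4, -0.9]
opening: 0.0
```

```bash
python3 - <<'E'
from look import *
look("18")
arc([(-117,6,27),(-119,2,27)]+[(-119-6*k,-1,27) for k in range(1,11)],.064)
E
```

```text
t 18.52 pos [ 0.5483 -0.0201  0.0654] yaw 159.3 jig xy [0.028  0.0051] jigyaw 154.5 tilt [-0.0055 -0.0005] F [-0.3279 -0.6222 -0.401 ] op 0.0002 q [-0.1714  0.0066  1.9063 -0.0015  1.2339 -2.9507]
[0.004, 0.0, 0.001, 0.03, 0.009, -0.001, 0.001, 0.06, 0.015, -0.002, 0.001, 0.17, 0.018, -0.003, 0.001, 0.27, 0.021, -0.003, 0.002, 0.38, 0.024, -0.003, 0.002, 0.48, 0.027, -0.003, 0.002, 0.58, 0.03, -0.003, 0.002, 0.69, 0.033, -0.002, 0.002, 0.79, 0.036, -0.001, 0.002, 0.9, 0.039, 0.001, 0.002, 1.0, 0.042, 0.003, 0.002, 1.11]
```

View pics/s18.png

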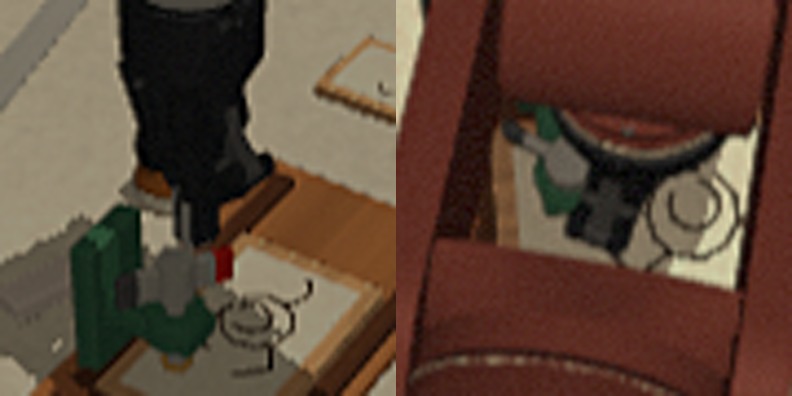

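Call:
{"op": "step_arm", "data": {"targets": [0.004, 0.0, 0.001, 0.03, 0.009, -0.001, 0.001, 0.06, 0.015, -0.002, 0.001, 0.17, 0.018, -0.003, 0.001, 0.27, 0.021, -0.003, 0.002, 0.38, 0.024, -0.003, 0.002, 0.48, 0.027, -0.003, 0.002, 0.58, 0.03, -0.003, 0.002, 0.69, 0.033, -0.002, 0.002, 0.79, 0.036, -0.001, 0.002, 0.9, 0.039, 0.001, 0.002, 1.0, 0.042, 0.003, 0.002, 1.11]}}

```text
t: 19.52
tool_pos: [0.5106, -0.0031, 0.0652]
tool_rot: [-2.115, -2.322, 0.007]
contact_force: [-1.6, -2.5, -0.2]
opening: 0.0
```

```bash
python3 - <<'E'
from look import *
look("19")
arc([(-179-5*k,-1,27) for k in range(1,13)],.063)
E
```

```text
t 19.62 pos [ 0.5106 -0.0027  0.065 ] yaw 95.7 jig xy [-0.0081  0.0255] jigyaw 90.9 tilt [-0.0038 -0.0017] F [-1.2396 -1.6427  1.0932] op -0.0001 q [-0.1498 -0.0864  1.9971 -0.0024  1.2343 -1.819 ]
[0.002, -0.002, 0.002, 0.09, 0.005, -0.003, 0.002, 0.17, 0.007, -0.003, 0.002, 0.26, 0.01, -0.004, 0.002, 0.35, 0.013, -0.004, 0.002, 0.44, 0.015, -0.004, 0.002, 0.52, 0.018, -0.004, 0.002, 0.61, 0.021, -0.003, 0.002, 0.7, 0.023, -0.003, 0.002, 0.78, 0.026, -0.002, 0.002, 0.87, 0.028, -0.001, 0.002, 0.96, 0.03, 0.001, 0.002, 1.05]
```

View pics/s19.png

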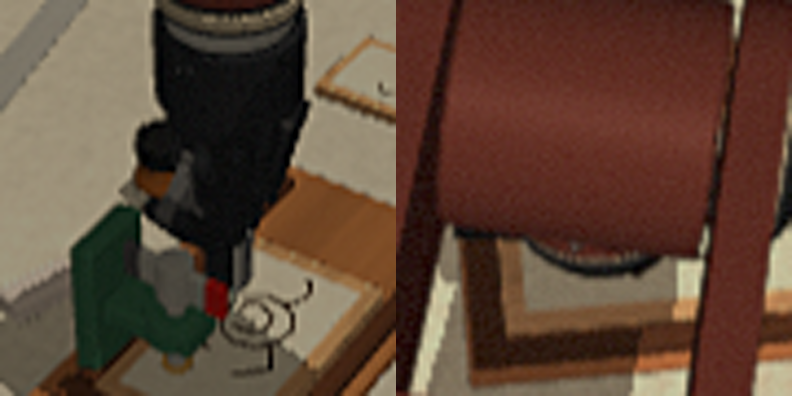

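Call:
{"op": "step_arm", "data": {"targets": [0.002, -0.002, 0.002, 0.09, 0.005, -0.003, 0.002, 0.17, 0.007, -0.003, 0.002, 0.26, 0.01, -0.004, 0.002, 0.35, 0.013, -0.004, 0.002, 0.44, 0.015, -0.004, 0.002, 0.52, 0.018, -0.004, 0.002, 0.61, 0.021, -0.003, 0.002, 0.7, 0.023, -0.003, 0.002, 0.78, 0.026, -0.002, 0.002, 0.87, 0.028, -0.001, 0.002, 0.96, 0.03, 0.001, 0.002, 1.05]}}

```text
t: 20.62
tool_pos: [0.5089, 0.027, 0.0638]
tool_rot: [2.992, 0.955, -0.006]
contact_force: [-1.4, -0.3, -0.2]
opening: 0.0002
```

```bash
python3 - <<'E'
from look import *
look("20")
arc([(-239-4*k,-1,27) for k in range(1,7)],.062)
E
```

```text
t 20.72 pos [0.509  0.0273 0.0637] yaw 35.7 jig xy [-0.0072  0.0555] jigyaw 30.9 tilt [-0.0032 -0.0018] F [-1.949   0.0788  0.5261] op -0.0001 q [-0.0913 -0.0871  2.0002 -0.0022  1.2315 -0.7132]
[0.002, -0.002, 0.002, 0.07, 0.004, -0.002, 0.002, 0.14, 0.006, -0.003, 0.002, 0.21, 0.008, -0.004, 0.002, 0.28, 0.01, -0.004, 0.002, 0.35, 0.012, -0.004, 0.002, 0.42]
```

View pics/s20.png

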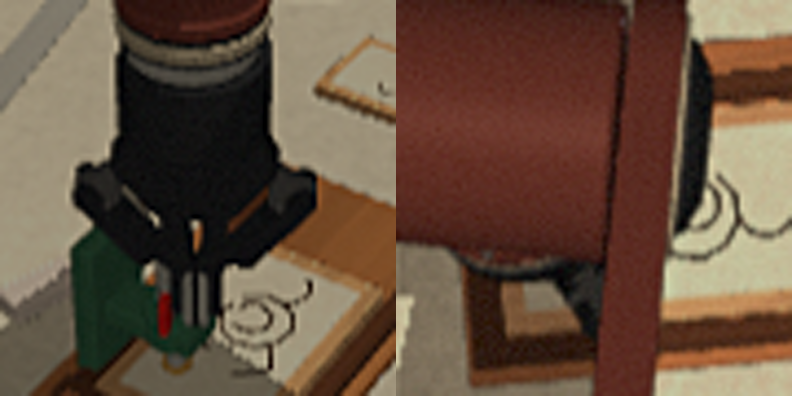

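Call:
{"op": "step_arm", "data": {"targets": [0.002, -0.002, 0.002, 0.07, 0.004, -0.002, 0.002, 0.14, 0.006, -0.003, 0.002, 0.21, 0.008, -0.004, 0.002, 0.28, 0.01, -0.004, 0.002, 0.35, 0.012, -0.004, 0.002, 0.42]}}

```text
t: 21.22
tool_pos: [0.5166, 0.0373, 0.0624]
tool_rot: [3.124, 0.319, -0.005]
contact_force: [-3.0, -0.6, 2.1]
opening: 0.0001
```

```bash
python3 - <<'E'
from look import *
arc([(-263-2*k,-1,27) for k in range(1,7)],.062)
E
```

```text
t 21.22 pos [0.5166 0.0373 0.0624] yaw 11.7 jig xy [0.0011 0.0649] jigyaw 6.9 tilt [-0.0032 -0.0021] F [-2.9581 -0.5793  2.1393] op 0.0001 q [-0.0703 -0.0651  1.9819 -0.0024  1.2278 -0.2729]
[0.001, -0.001, 0.0, 0.03, 0.002, -0.001, 0.0, 0.07, 0.003, -0.002, 0.0, 0.1, 0.004, -0.002, 0.0, 0.14, 0.005, -0.002, 0.0, 0.17, 0.006, -0.003, 0.0, 0.21]
```

Call:
{"op": "step_arm", "data": {"targets": [0.001, -0.001, 0.0, 0.03, 0.002, -0.001, 0.0, 0.07, 0.003, -0.001, 0.0, 0.1, 0.003, -0.001, 0.0, 0.1]}}

```text
t: 21.55
tool_pos: [0.5176, 0.0388, 0.0625]
tool_rot: [3.135, 0.168, -0.013]
contact_force: [-7.5, -2.0, 4.4]
opening: 0.0002
```

Call:
{"op": "step_arm", "data": {"targets": [0.001, 0.0, 0.0, 0.03, 0.002, 0.0, 0.0, 0.05, 0.002, 0.0, 0.0, 0.05]}}

```text
t: 21.8
tool_pos: [0.5177, 0.0392, 0.0626]
tool_rot: [3.139, 0.096, -0.021]
contact_force: [-9.0, -0.6, 5.2]
opening: -0.0004
```

```bash
python3 - <<'E'
from look import *
look("21"); state()
E
```

```text
t 21.9 pos [0.5177 0.0392 0.0626] yaw 3.5 jig xy [0.0024 0.0667] jigyaw -1.2 tilt [-0.0133 -0.0015] F [-7.7393  0.2862  3.3805] op 0.0002 q [-0.0664 -0.0547  1.9717 -0.0025  1.2377 -0.1271]
```

View pics/s21.png

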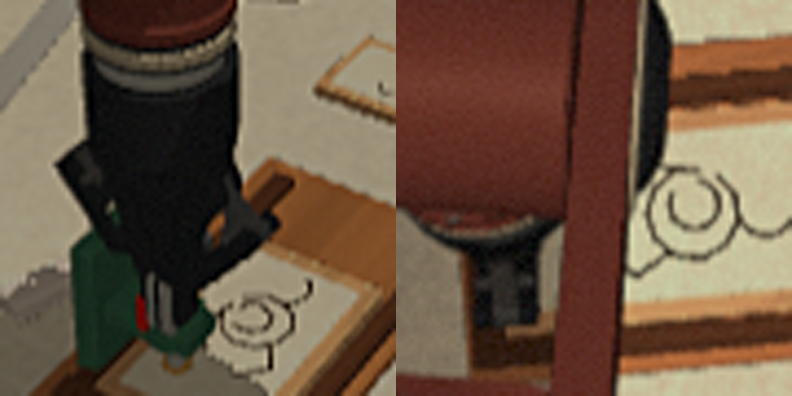

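Call:
{"op": "step_arm", "data": {"targets": [-0.005, 0.0, 0.0, 0.0, -0.012, 0.0, 0.0, 0.0, -0.015, 0.0, -0.02, 0.0, -0.015, 0.0, -0.05, 0.0, -0.015, 0.0, -0.085, 0.0, -0.04, 0.02, -0.11, 0.0, -0.07, 0.05, -0.12, 0.0, -0.1, 0.08, -0.12, 0.0, -0.11, 0.11, -0.12, 0.0, -0.11, 0.14, -0.12, 0.0, -0.11, 0.17, -0.12, 0.0, -0.11, 0.19, -0.12, 0.0]}}

```text
t: 22.9
tool_pos: [0.4211, -0.1595, 0.1852]
tool_rot: [3.137, 0.097, -0.016]
contact_force: [0.7, 0.3, 0.1]
opening: -0.0
```

```bash
python3 - <<'E'
from look import *
look("22"); state()
E
```

```text
t 23.0 pos [ 0.4212 -0.1595  0.185 ] yaw 3.4 jig xy [-0.1102 -0.1233] jigyaw -1.3 tilt [-0.0114 -0.0028] F [ 0.4182 -0.0365  0.3732] op 0.0001 q [-0.5219 -0.3654  2.0212 -0.0082  1.4943 -0.5809]
```

View pics/s22.png

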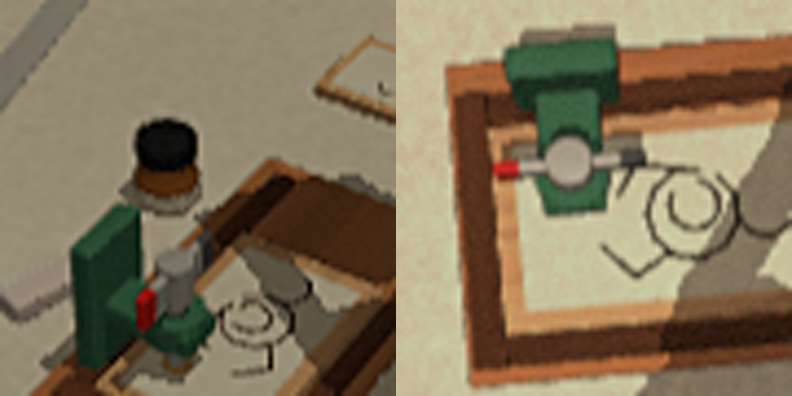

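```bash
python3 - <<'E'
from look import *
t=pickle.load(open("top22.pkl","rb"))
f=lambda a,z: inv(onz(t,((a[0]-396)/4.4+200,a[1]/4.4+160),z))
r,d=f((507,170),.104),f((632,157),.104); e=r-d; print("red dir",np.degrees(np.arctan2(e[1],e[0])),"expect 90; home within 11")
print("panel inner edge",f((498,250),.026),f((505,320),.026))
p=pickle.load(open("side22.pkl","rb"))
t0=pickle.load(open("top0.pkl","rb"))
print("hub top z depth", dep(t,(238.9,196.5),1), "before",dep(t0,(239,197),1))
for n in("ink_jar","paperweight","pen_case","eraser"):
    a=imaging.mark_of(n,t); print(n,[(np.round(x["uv"],1),round(x["score"],2)) for x in a[:2]])
save(t,"top22full.png",1.2)
E
```

```text
red dir 91.17764618901347 expect 90; home within 11
panel inner edge [-0.011   0.0792] [-0.0449  0.0783]
hub top z depth [0.5353 0.0142 0.1061] before [0.5339 0.0139 0.1096]
ink_jar [(array([300.7, 144.2]), 0.88)]
paperweight [(array([180.6, 201. ]), 0.9)]
pen_case [(array([232.9, 280.1]), 0.87)]
eraser [(array([260.3, 208.2]), 0.68), (array([250. , 147.1]), 0.52)]
```

View pics/top22full.png

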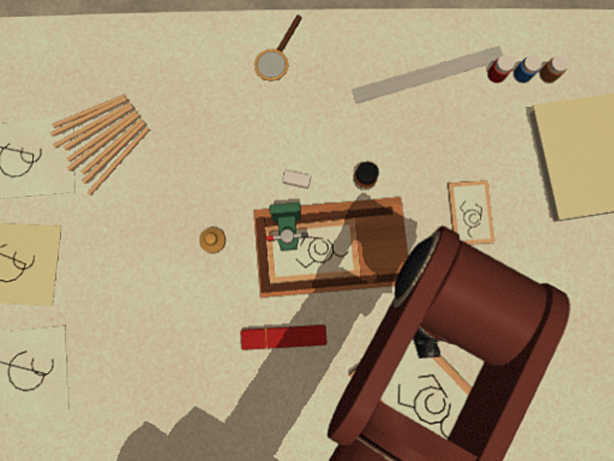

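```bash
python3 -c "
from station import ticket; print(ticket.finish_job())"
```

```text
the job is handed in; nothing more can be done
None
```

I pushed the panel against the end stop and turned the wing screw home, then handed the job in at about 23 s of the 58 s allowed; the hand-in reported no verdict.

**Panel:** I pushed its outer edge with the closed fingertips until it stopped moving at about 8 N. The last picture put its inner edge at jig y 78 to 79 mm, against 80 mm for the stop.

**Wing screw:** I turned it clockwise with two finger strokes, the first on the dark wing and the second on the red wing. It stopped hard at about 9 N, or about 10 N counting the upward force. After I backed off, the red wing pointed at 91° in the jig frame; 90° is fully home, so the joint is about 7.5 rad.

**Bystanders:** the ink jar, paperweight, pen case and eraser were all close to their starting pixels. The detector's best guess for the eraser was a false hit on the jig. Its second guess and the picture show the eraser in place.

**Checks that disagreed:**
- **Fingertip height:** the real fingertips ended about 25 mm above the reported TCP. I found this in the pictures, confirmed it by touching the base board, and allowed for it.
- **First push:** with the tip still a little high, it moved the panel only about 5 mm, and the pictures did not settle whether it pushed the edge or dragged the top. I backed off and lowered the tip before pushing again.
- **Screw drop:** depth showed the hub sinking about 3.5 mm where about 4.5 mm was expected. I put this down to depth noise.
- **Clamping force:** I could not measure the foot pressing on the panel. I infer it from the screw being at its stop.

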